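# Pack cured sample tiles into the latched jig

## Robot

A 6-joint arm with a two-finger parallel gripper is mounted at the origin on the work surface. World frame = base frame: x ahead of the robot, y to its left, z up, the work surface at z = 0. Lengths are in m, angles in rad, forces in N, time in s.
With the tool pointing down it reaches from about 0.375 to 0.825 m from the base axis. Payload 5.5 kg.
Tool frame: the origin (TCP) lies on the mounting face of the last link; the fingertips stand 173 mm ahead of it and the grasp point (between the pads) lies 155 mm ahead of it; z points along the fingers, y is the line along which they close (so a half turn about z gives the same grasp; the last joint's range is limited). The gripper opens to 85 mm and grips with 20 to 120 N. Pads are 22 mm wide; open, the fingers measure 114 mm over their backs; the gripper's body (76 mm by 85 mm) begins 54 mm behind the grasp point. The pads swing forward as they close: fully open they stand 13 mm farther back than shut.
Start: joints at [-1.203, 0.314, -0.047, 1.21, 0, 1.571], TCP at [0.216, -0.56, 0.405] pointing down, gripper open.
Joint ranges: [-2.67, 2.67], [-0.69, 1.73], [-1.03, 1.25], [-2.08, 2.16], [-1.42, 1.45], [-3.14, 3.14]. Speed limits (rad/s): [2.39, 2.39, 3.01, 3.14, 3.14, 3.14].

## Interface

Orientations are given as a unit quaternion [x, y, z, w].
In Python, from plant import manip, optics gives the robot as it stands. The module is installed in compiled form; this text tells all that it offers.
- The arm moves only by the shell command python3 -m jog 'ROWS' [FORCE]. ROWS is a JSON object of lists of equal length, an entry for each row: "xyz": the shift along the tool's x, y, z each as a share of 0.3 m, from -1 to 1, a list of three; "angular": the turn, a rotation vector about the tool's x, y, z each as a share of 180 degrees, from -1 to 1, a list of three; "gripper": the closure, from 0 (fully open) to 1 (shut). A call has 1 to 8 rows; each row shifts and turns the commanded pose from where the row before left it, along the tool's axes as they then stand; what a row does not reach is not made up. A row lasts 1/12 s, in which the tool goes at most 41.7 mm and 7.16 degrees, less where a joint would pass 70% of its speed; a pose out of reach is approached as far as the arm can. A call with a number of a shift or a turn outside -1 to 1 is refused whole. A call with a gripper value outside its range is refused whole. The fingers move at their own pace and stop on an object; FORCE is the grip in N (left out, the last holds). Time passes only in rows, so rows that do not move let the fingers close. It gives the time, the measured TCP pose, the force, the opening and the grip force at its end, in the units of the state.
- manip.state(): the state, without advancing time (a new reading comes with each control period).
- optics.get_image(name): name is "scene" or "top" or "wrist"; returns a dict with "image" (384x512x3 uint8, blue, green, red), "fx", "fy", "cx", "cy" (pixels), "position" and "rotation" of the camera in the world. Camera axes: x right, y up, looking along -z (the intrinsics and any distortion apply to the point x, -y, -z); pixel columns grow to the right and rows downward; lengths in m; the calibration is good to about 2 mm. A picture is of the moment at which its call begins. There is no depth.
- manip.sign_off(): hands the job in; it is judged then, once.
The state is a dict: "clock": time; "joints": joint angles; "qd": joint speeds; "effort": joint torques, N m; "ee_pos": TCP position; "orientation": TCP orientation; "contact_force": force on the tool from outside, world axes, zero at the start; "torque": the same for the moment, N m; "grip_width": finger opening in m; "finger_force": force on a finger pad.
Only numpy, scipy, OpenCV 4.12 (cv2) and the standard library are available. Lean on these libraries where they do the work, as an engineer would, in place of code of your own. Each camera call takes 0.05 s, during which the arm holds its last target. There are 200 camera calls.

## Task

Open the stacking jig by turning its knob anticlockwise until it clicks over, then slide every tile there is out of the slanted rack and stack them flat and square, one on another, on the jig's bed. Lay the plywood cover board squarely on top of the pile, and only then turn the knob back clockwise until it clicks over again, so that the tongue reaches over the pile. Do not bump the glass jar or the white dish with the robot.

Things in the scene. Friction and masses are not known exactly. Their poses are not given: they have to be found in the camera images.
- tile0: Grey concrete tile, 90 x 64 x 8 mm, 110 g, a brass disc 34 mm across in its upper face; starts in rack slot 0. Origin: centre of its underside; x along its length, y along its width, z out of the disc face. Two to four tiles are present; an absent one has no pose. In the pile either face may be up and either end forward.
- tile1: Grey concrete tile, 90 x 64 x 8 mm, 110 g, a brass disc 34 mm across in its upper face; starts in rack slot 1. Origin: centre of its underside; x along its length, y along its width, z out of the disc face. Two to four tiles are present; an absent one has no pose. In the pile either face may be up and either end forward.
- tile2: Grey concrete tile, 90 x 64 x 8 mm, 110 g, a brass disc 34 mm across in its upper face; starts in rack slot 2. Origin: centre of its underside; x along its length, y along its width, z out of the disc face. Two to four tiles are present; an absent one has no pose. In the pile either face may be up and either end forward.
- tile3: Grey concrete tile, 90 x 64 x 8 mm, 110 g, a brass disc 34 mm across in its upper face; starts in rack slot 3. Origin: centre of its underside; x along its length, y along its width, z out of the disc face. Two to four tiles are present; an absent one has no pose. In the pile either face may be up and either end forward.
- cover: Plywood cover board, 90 x 64 x 16 mm, 60 g, plain, lying flat on the bench between rack and jig. Origin: centre of its underside; x along its length, y along its width, z up. The same outline as the tiles.
- rack: Fixed rack of 4 slanted aluminium slots on a wooden bar 274 x 50 x 10 mm. Origin: on the bench under the middle of the row; x along the row away from the robot (yaw up to 0.2), z up. Slots lie at x = -90, -30, 30, 90 mm. Slot parts are 34 mm wide, so the long edges of the tiles (64 mm apart) are free to be gripped, best at mid-length.
- slots (a point): Point 45 mm above the rack's origin, at the height of the undersides' centres of seated tiles. A seated tile slopes 35 deg from level: low end at +x, brass face up and away from the robot, a plate under it. A lip over the lowest 19 mm of its face, 3.8 mm off it, holds it: draw it 25 mm or more along its own slope (up and to the rack's -x) before it is free.
- jig: Fixed jig. Origin: on the bench under the centre of its bed; x towards its latch head, z up. Steel foot 66 mm wide, 8 high, x -68 to 178 mm. Bed: block 70 (x) x 40 (y) mm, top 36 mm above the bench, narrower than the tiles so fingers can hang beside it. Latch head: grey box x 63 to 168 mm, 66 wide, 108 high, the knob on top at x = 112 mm.
- bed (a point): Centre of the bed's top face, 36 mm above the bench; axes as the jig's. The pile is centred over it, its 90 mm length along the jig's x.
- knob (a joint): Angle of the black knob, rad, growing anticlockwise seen from above (0 to 1.4). Two notches: it rests near 0.1 shut (tongue over the pile) and near 1.3 open (tongue drawn back). At 0.7 it is forced over a detent crest (about 0.13 N m) and snaps on to the other notch; left short of 0.7 it springs back. It turns the full way in one grasp. Open counts above 1.1, shut below 0.3.
- knob_grip (a point): Point on the knob's vertical axis at the height to grip, 143 mm above the bench. The grip is a bar 46 x 14 mm in plan, 34 mm tall; its top is 10 mm above this point, its lower end meets a round skirt 23 mm below it. This point's x axis is along the bar: the jig's x at joint value 0, turning with the joint.
- tongue_tip (a point): Tip of the steel tongue, 30 mm wide, 7 mm thick, that slides in the jig's x out of the latch head as the knob turns: at x = 20 mm when shut, 63 mm when open. Its underside is 54 mm above the bed; the highest pile (4 tiles and cover) is 48 mm. Open, it leaves the space over the pile free.
- jar: Glass jar with a steel cap, 54 mm across, 75 mm high, standing on the bench; not to be bumped. Origin: centre of its underside.
- dish: White ceramic dish 80 mm across, 30 mm high, on the bench; not to be bumped. Origin: centre of its underside.
Not all that is in view belongs to the job. What is meant by the cover is not pink, and is the larger of those in its own colour.

How it is judged:
By the outcome, as a careful person would: the job done as asked, in the order asked, and still so for the second after the job is handed in, with the robot touching nothing.
Of tile0, tile1, tile2, tile3 only 2 to 4 are there at a start; the rules pass over those that are not, and their reading is None.
At some moment in a run one of cover may be knocked a few centimetres aside while the robot is not near it.
Once in a run the grip may slacken for a moment while it holds something.
It also fails if it takes over 210 s, if anything falls off the work surface, if the arm or the gripper's body presses on something with over 40 N, if the wrist force passes 120 N, or if a joint passes its speed limit or range.

## Working session

There is one attempt and no reset: what is moved stays moved. The work goes in short steps, Python scripts to look and compute and a shell command to move; the robot and the scene stay as the last step left them, time stands still between calls to the robot, and variables do not carry over. Pictures are saved under pics/ and viewed, at most 14 in all, crops included, and the job is handed in when it is done.

```bash
ls; mkdir -p pics
python3 - <<'E'
from plant import manip, optics
import cv2,numpy as np
print(manip.state())
for n in ["scene","top"]:
    d=optics.get_image(n); cv2.imwrite(f"pics/{n}0.png",d["image"])
    print(n,{k:(np.round(v,4).tolist() if not isinstance(v,(int,float)) else v) for k,v in d.items() if k!="image"})
E
```

```text
pics
{'clock': 0.0, 'joints': array([-1.20299425e+00,  3.14185892e-01, -4.81103485e-02,  1.21016532e+00,
       -2.38476051e-05,  1.57077872e+00]), 'qd': array([-0.00200246,  0.00075424, -0.00030915, -0.00172098,  0.00098262,
        0.00091941]), 'effort': array([-3.33629956e-03, -5.39578700e+01,  3.39758635e+01,  1.88239070e-02,
       -1.83481402e-04, -9.48198874e-06]), 'ee_pos': array([ 0.21563154, -0.55960291,  0.40384465]), 'orientation': array([ 9.83135854e-01,  1.82874819e-01, -1.63972689e-04, -8.16396195e-04]), 'contact_force': array([ 0.6333844 , -0.5596136 , -0.06061531]), 'torque': array([-0.01544947, -0.0430072 ,  0.00659806]), 'finger_force': 0.0, 'grip_width': 0.08513140450750481}
scene {'fx': 353.06539816452306, 'fy': 353.06539816452306, 'cx': 252.86928907689827, 'cy': 193.9004573225475, 'position': [1.1842, -0.0575, 0.8372], 'rotation': [0.2766, 0.2304, 0.5804, 0.7304]}
top {'fx': 366.0836505831455, 'fy': 366.0836505831455, 'cx': 252.6547667574869, 'cy': 186.92150712315177, 'position': [0.4614, 0.0668, 0.8958], 'rotation': [-0.0316, 0.0246, 0.7144, -0.6986]}
```

View pics/scene0.png

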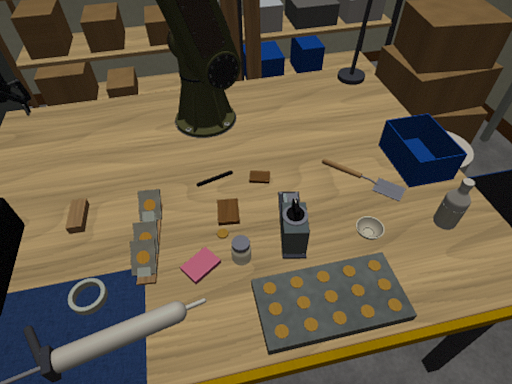

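View pics/top0.png

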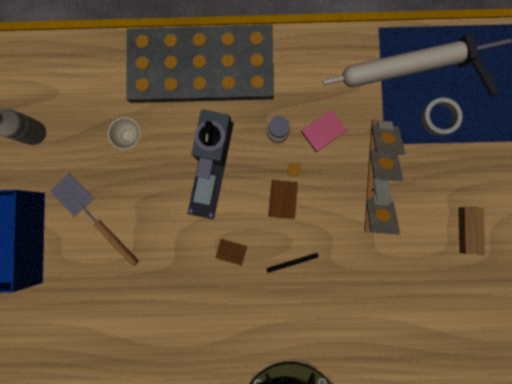

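```bash
cat > h.py <<'E'
import numpy as np, cv2
from scipy.spatial.transform import Rotation as R
from plant import manip, optics
def ray(d,u,v):
    q=np.array([(u-d["cx"])/d["fx"],-(v-d["cy"])/d["fy"],-1.])
    return R.from_quat(d["rotation"]).apply(q)
def pix2w(d,u,v,z):
    r=ray(d,u,v); p=np.array(d["position"]); return p+r*(z-p[2])/r[2]
def w2pix(d,P):
    c=R.from_quat(d["rotation"]).inv().apply(np.atleast_2d(P)-d["position"])
    return np.c_[d["cx"]-d["fx"]*c[:,0]/c[:,2], d["cy"]+d["fy"]*c[:,1]/c[:,2]]
E
python3 - <<'E'
from h import *
d=optics.get_image("top"); im=d["image"]; cv2.imwrite("pics/t.png",im)
c=cv2.resize(im[98:248,182:412],None,fx=3.4,fy=3.4,interpolation=cv2.INTER_CUBIC)
c=cv2.convertScaleAbs(c,alpha=1.5)
for i in range(0,230,20): cv2.putText(c,str(182+i),(int(i*3.4),8),0,.3,(0,0,255)); 
for i in range(0,150,20): cv2.putText(c,str(98+i),(0,int(i*3.4)+4),0,.3,(0,0,255))
cv2.imwrite("pics/topc.png",c)
for n,u,v,z in [("cover",283,199,.016),("small",231,251,.01),("jar",278,127,.075),("dish",124,133,.03),("knob",209,132,.153),("bed",204,190,.036),("d0",382,215,.053),("d2",385,162,.053),("d3",389,138,.053)]:
    print(n,pix2w(d,u,v,z).round(3))
E
```

```text
cover [0.501 0.002 0.016]
small [0.379 0.13  0.01 ]
jar [0.663 0.013 0.075]
dish [0.668 0.382 0.03 ]
knob [0.636 0.161 0.153]
bed [0.525 0.189 0.036]
d0 [ 0.458 -0.22   0.053]
d2 [ 0.58  -0.233  0.053]
d3 [ 0.636 -0.245  0.053]
```

View pics/topc.png

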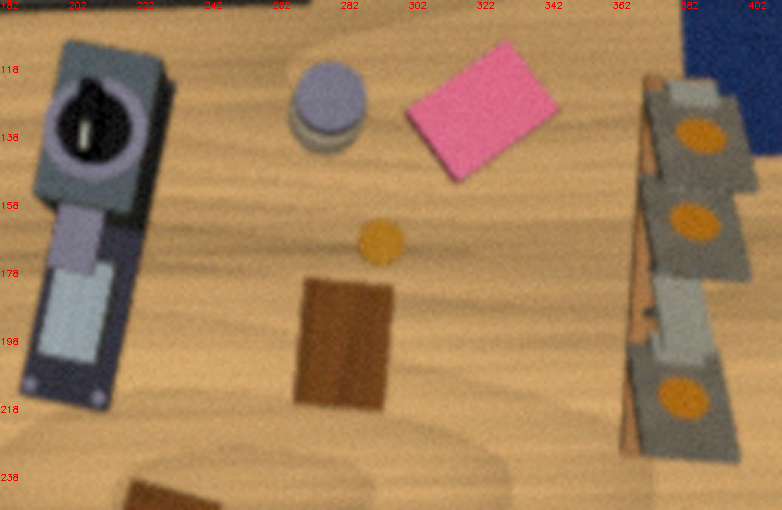

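Run:
```python
from h import *
from scipy.optimize import least_squares
d=optics.get_image("top")
def fit(L,px,x0,name):
    L=np.array(L)/1000; px=np.array(px)/3.4+[182,98]-0.35
    def W(p): return R.from_euler('z',p[2]).apply(L)+[p[0],p[1],0]
    s=least_squares(lambda p:(w2pix(d,W(p))-px).ravel(),x0)
    print(name,s.x.round(4),"\n",s.fun.reshape(-1,2).round(1).tolist())
    return s.x
fit([[-68,33,8],[-68,-33,8],[168,33,108],[168,-33,108],[63,33,108],[63,-33,108],[-35,20,36],[-35,-20,36],[35,-20,36]],
 [[22,391],[107,410],[65,40],[163,62],[35,190],[128,213],[38,352],[97,362],[113,265]],[.525,.19,-.1],"jig")
s,c=np.sin(np.radians(35)),np.cos(np.radians(35))
def T(sx,x,y,z): return [sx+x*c+z*s,y,45-x*s+z*c]
fit([T(90,0,0,8),T(30,0,0,8),T(-90,0,0,8),T(90,-45,-32,8),T(30,-45,-32,8),T(-90,-45,-32,8),T(-90,-45,32,8)],
 [[701,136],[695,222],[684,398],[758,190],[750,280],[739,462],[633,456]],[.55,-.22,0],"rack")
fit([[45,32,16],[45,-32,16],[-45,32,16],[-45,-32,16]],[[305,278],[394,287],[294,403],[383,411]],[.5,0,0],"cover")
```

```text
jig [ 0.5296  0.1886 -0.2205] 
 [[-1.3, 1.2], [0.3, 1.0], [0.1, -1.3], [0.6, -2.0], [-1.1, 1.0], [1.1, 0.1], [0.1, -0.1], [-0.6, 0.3], [0.8, -0.2]]
rack [ 0.5415 -0.2303 -0.1306] 
 [[-0.1, 0.6], [-0.4, 0.7], [-1.4, 0.6], [0.1, -0.1], [0.5, -0.2], [-0.5, -0.0], [1.8, -1.4]]
cover [ 0.501   0.0029 -0.1169] 
 [[-0.1, -0.2], [0.2, -0.4], [-0.3, 0.2], [0.2, 0.4]]
```

```bash
cat >> h.py <<'E'
def frame(yaw,tilt=0):
    # tool pointing down, tool x at world yaw; tilt>0: tool z leans back to the robot (rack tiles: 35 deg)
    return R.from_euler('z',yaw)*R.from_euler('y',tilt)*R.from_quat([1,0,0,0])
def plan(tcp,Rt):
    s=manip.state(); Rc=R.from_quat(s["orientation"]); tcp=np.array(tcp)
    t=Rc.inv().apply(tcp-s["ee_pos"])/.3; a=(Rc.inv()*Rt).as_rotvec()/np.pi
    nt=np.linalg.norm(t)/.13; na=np.linalg.norm(a)/.0385
    n,m=int(np.ceil(nt)) or 1,int(np.ceil(na)) or 1
    print("shift tot",t.round(4),n,"x",(t/n).round(4),"| turn tot",a.round(4),m,"x",(a/m).round(4))
    t2=Rt.inv().apply(tcp-s["ee_pos"])/.3
    print("  (if turned first) shift tot",t2.round(4),n,"x",(t2/n).round(4), "mm",(np.linalg.norm(t)*300).round(1))
def st():
    s=manip.state(); q=R.from_quat(s["orientation"])
    z=q.apply([0,0,1]); x=q.apply([1,0,0])
    print("t%.2f"%s["clock"],"tcp",s["ee_pos"].round(4),"xyaw %.4f"%np.arctan2(x[1],x[0]),"z",z.round(3),"F",s["contact_force"].round(1),"w %.4f f %.1f"%(s["grip_width"],s["finger_force"]),"j",s["joints"].round(2))
E
python3 - <<'E'
from h import *
# wrist view over jig
plan([.60,.16,.40],frame(-.12))
E
```

```text
shift tot [ 2.0581 -1.7779  0.0157] 21 x [ 0.098  -0.0847  0.0007] | turn tot [-3.000e-04  1.000e-04  1.553e-01] 5 x [-0.0001  0.      0.0311]
  (if turned first) shift tot [ 0.9847 -2.5352  0.0139] 21 x [ 0.0469 -0.1207  0.0007] mm 815.9
```

```bash
python3 -m jog '{"xyz":[[0.098,-0.085,0],[0.098,-0.085,0],[0.098,-0.085,0],[0.098,-0.085,0],[0.098,-0.085,0],[0.098,-0.085,0],[0.098,-0.085,0],[0.098,-0.085,0]],"angular":[[0,0,0],[0,0,0],[0,0,0],[0,0,0],[0,0,0],[0,0,0],[0,0,0],[0,0,0]],"gripper":[0,0,0,0,0,0,0,0]}' | tail -c 600
python3 -m jog '{"xyz":[[0.098,-0.085,0],[0.098,-0.085,0],[0.098,-0.085,0],[0.098,-0.085,0],[0.098,-0.085,0],[0.098,-0.085,0],[0.098,-0.085,0],[0.098,-0.085,0]],"angular":[[0,0,0],[0,0,0],[0,0,0],[0,0,0],[0,0,0],[0,0,0],[0,0,0],[0,0,0]],"gripper":[0,0,0,0,0,0,0,0]}' >/dev/null
python3 -m jog '{"xyz":[[0.098,-0.085,0],[0.098,-0.085,0],[0.098,-0.085,0],[0.098,-0.085,0],[0.098,-0.085,0],[0,0,0],[0,0,0],[0,0,0]],"angular":[[0,0,0],[0,0,0],[0,0,0],[0,0,0],[0,0,0],[0,0,0.031],[0,0,0.031],[0,0,0.031]],"gripper":[0,0,0,0,0,0,0,0]}' >/dev/null
python3 -m jog '{"xyz":[[0,0,0],[0,0,0],[0,0,0],[0,0,0]],"angular":[[0,0,0.031],[0,0,0.031],[0,0,0],[0,0,0]],"gripper":[0,0,0,0]}' >/dev/null
python3 - <<'E'
from h import *
st()
d=optics.get_image("wrist"); cv2.imwrite("pics/w1.png",d["image"]); print(d["fx"],d["position"],R.from_quat(d["rotation"]).apply([0,0,-1]))
J=lambda P:R.from_euler('z',-.2205).apply(np.array(P)/1000)+[.5296,.1886,0]
print(w2pix(d,[J([112,0,153]),J([0,0,36]),J([-35,20,36]),J([63,33,108]),J([63,-33,108])]).round(1).tolist())
E
```

```text
clock: 0.87
ee_pos: [0.3622, -0.2832, 0.4047]
orientation: [0.983, 0.183, 0.0, 0.0]
contact_force: [0.6, -0.1, -0.5]
grip_width: 0.0855
finger_force: 0.0
t2.53 tcp [0.6159 0.0463 0.4038] xyaw 0.0537 z [-0.02   0.087 -0.996] F [0.5 0.2 0.3] w 0.0852 f 0.0 j [0.05 0.36 0.01 1.24 0.09 3.14]
338.14128140983746 [0.69093368 0.05320981 0.37100764] [-0.31436136  0.06603254 -0.94700403]
[[111.5, 146.3], [147.4, 220.4], [125.4, 242.1], [91.4, 179.1], [165.7, 201.0]]
```

View pics/w1.png

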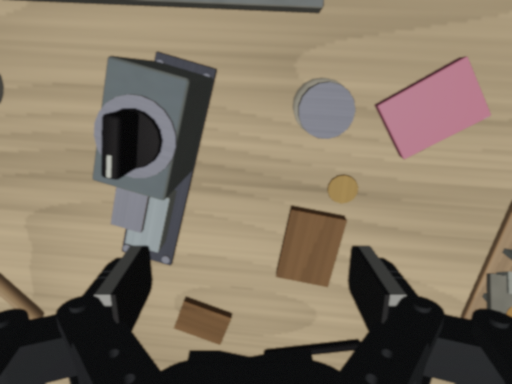

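```bash
python3 -m jog '{"xyz":[[0,0,0],[0,0,0],[0,0,0],[0,0,0],[0,0,0],[0,0,0],[0,0,0],[0,0,0]],"angular":[[0,0,-0.039],[0,0,-0.039],[0,0,-0.039],[0,0,-0.039],[0,0,-0.039],[0,0,-0.039],[0,0,-0.039],[0,0,-0.039]],"gripper":[0,0,0,0,0,0,0,0]}' >/dev/null
python3 -m jog '{"xyz":[[0,0,0],[0,0,0],[0,0,0],[0,0,0],[0,0,0],[0,0,0],[0,0,0],[0,0,0]],"angular":[[0,0,-0.039],[0,0,-0.039],[0,0,-0.039],[0,0,-0.039],[0,0,-0.039],[0,0,-0.039],[0,0,-0.039],[0,0,-0.039]],"gripper":[0,0,0,0,0,0,0,0]}' >/dev/null
python3 -m jog '{"xyz":[[0,0,0],[0,0,0],[0,0,0],[0,0,0],[0,0,0],[0,0,0],[0,0,0],[0,0,0]],"angular":[[0,0,-0.039],[0,0,-0.039],[0,0,-0.039],[0,0,-0.039],[0,0,-0.039],[0,0,-0.039],[0,0,-0.039],[0,0,-0.039]],"gripper":[0,0,0,0,0,0,0,0]}' >/dev/null
python3 - <<'E'
from h import *
st()
plan([.639,.164,.36],frame(np.pi-.12))
E
```

```text
t4.58 tcp [0.6156 0.0495 0.4041] xyaw 3.0062 z [-0.02   0.087 -0.996] F [-0.4  0.9 -0.8] w 0.0854 f 0.0 j [0.06 0.36 0.01 1.24 0.09 0.19]
shift tot [-0.0304  0.3751  0.1779] 4 x [-0.0076  0.0938  0.0445] | turn tot [ 0.0266 -0.0097 -0.0053] 1 x [ 0.0266 -0.0097 -0.0053]
  (if turned first) shift tot [-0.0318  0.3882  0.147 ] 4 x [-0.008   0.097   0.0367] mm 124.9
```

```bash
python3 -m jog '{"xyz":[[0,0,0],[-0.008,0.097,0.0367],[-0.008,0.097,0.0367],[-0.008,0.097,0.0367],[-0.008,0.097,0.0367],[0,0,0],[0,0,0],[0,0,0]],"angular":[[0.0266,-0.0097,-0.0053],[0,0,0],[0,0,0],[0,0,0],[0,0,0],[0,0,0],[0,0,0],[0,0,0]],"gripper":[0,0,0,0,0,0,0,0]}' >/dev/null
python3 - <<'E'
from h import *
st()
plan([.639,.164,.298],frame(np.pi-.12))
d=optics.get_image("wrist"); cv2.imwrite("pics/w2.png",d["image"])
J=lambda P:R.from_euler('z',-.2205).apply(np.array(P)/1000)+[.5296,.1886,0]
print(w2pix(d,[J([112,0,153]),J([0,0,36]),J([63,33,108]),J([63,-33,108]),J([168,-33,108]),J([168,33,108])]).round(1).tolist())
E
```

```text
t5.25 tcp [0.6398 0.163  0.36  ] xyaw 3.0148 z [-0.001 -0.001 -1.   ] F [ 0.2  0.4 -0.3] w 0.0852 f 0.0 j [ 0.25  0.45  0.04  1.17 -0.    0.38]
shift tot [0.0029 0.0033 0.2066] 2 x [0.0015 0.0017 0.1033] | turn tot [-0.0003 -0.0003 -0.0022] 1 x [-0.0003 -0.0003 -0.0022]
  (if turned first) shift tot [0.0031 0.0032 0.2066] 2 x [0.0015 0.0016 0.1033] mm 62.0
[[251.6, 219.8], [264.6, 32.0], [309.4, 127.3], [207.5, 117.5], [199.2, 262.2], [288.6, 269.8]]
```

View pics/w2.png

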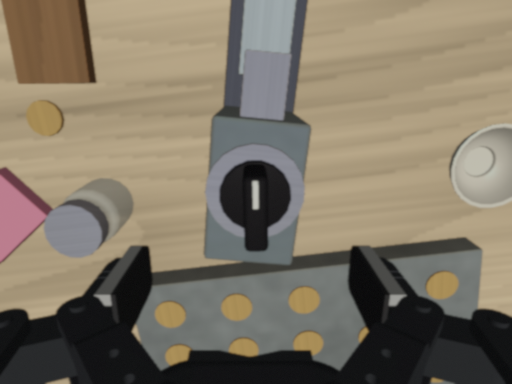

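Run:
```python
from h import *
d=optics.get_image("wrist")
for z in (.108,.114,.12,.153):
  print(z,[pix2w(d,*p,z).round(4).tolist() for p in [(255,193.5),(256,208),(256.5,248)]])
print([pix2w(d,*p,.108).round(4).tolist() for p in [(310,126),(213,117),(206,262),(293,264)]])
```

```text
0.108 [[0.6392, 0.166, 0.108], [0.6499, 0.1654, 0.108], [0.6806, 0.162, 0.108]]
0.114 [[0.6372, 0.1661, 0.114], [0.6476, 0.1655, 0.114], [0.6775, 0.1622, 0.114]]
0.12 [[0.6352, 0.1663, 0.12], [0.6453, 0.1657, 0.12], [0.6744, 0.1625, 0.12]]
0.153 [[0.6242, 0.1672, 0.153], [0.6327, 0.1667, 0.153], [0.6572, 0.164, 0.153]]
[[0.5979, 0.2069, 0.108], [0.5843, 0.1455, 0.108], [0.6873, 0.1238, 0.108], [0.697, 0.187, 0.108]]
```

```bash
python3 -m jog '{"xyz":[[0.014,0.0083,0.067],[0,0,0.07],[0,0,0.07],[0,0,0],[0,0,0],[0,0,0],[0,0,0],[0,0,0]],"angular":[[0,0,0],[0,0,0],[0,0,0],[0,0,0],[0,0,0],[0,0,0],[0,0,0],[0,0,0]],"gripper":[0,0,0,0,0,1,1,1]}' 50 
python3 -m jog '{"xyz":[[0,0,0],[0,0,0],[0,0,0],[0,0,0],[0,0,0],[0,0,0],[0,0,0],[0,0,0]],"angular":[[0,0,0],[0,0,0],[0,0,0],[0,0,0],[0,0,0],[0,0,0],[0,0,0],[0,0,0]],"gripper":[1,1,1,1,1,1,1,1]}' 50 
python3 -c "
from h import *
st(); print(manip.state()['torque'])"
```

```text
clock: 6.02
ee_pos: [0.637, 0.165, 0.2997]
orientation: [0.064, 0.998, 0.0, 0.001]
contact_force: [0.0, 0.0, -0.2]
grip_width: 0.0513
finger_force: 0.0
clock: 6.68
ee_pos: [0.6366, 0.1659, 0.2987]
orientation: [0.064, 0.998, 0.001, 0.0]
contact_force: [-0.1, 5.4, 4.5]
grip_width: 0.0133
finger_force: 52.4
t6.68 tcp [0.6366 0.1659 0.2987] xyaw 3.0136 z [ 0.001  0.002 -1.   ] F [-0.1  5.4  4.5] w 0.0133 f 52.4 j [ 0.25  0.48 -0.06  1.04  0.    0.38]
[1.06212969 0.0488898  0.02137961]
```

```bash
python3 -m jog '{"xyz":[[0,0.003,0],[0,0,0],[0,0,0],[0,0,0],[0,0,0],[0,0,0]],"angular":[[0,0,-0.035],[0,0,-0.035],[0,0,-0.035],[0,0,-0.035],[0,0,-0.035],[0,0,-0.035]],"gripper":[1,1,1,1,1,1]}' 50 
python3 -m jog '{"xyz":[[0,0,0],[0,0,0],[0,0,0],[0,0,0],[0,0,0],[0,0,0],[0,0,0],[0,0,0]],"angular":[[0,0,-0.035],[0,0,-0.035],[0,0,-0.035],[0,0,-0.035],[0,0,-0.035],[0,0,0],[0,0,0],[0,0,0]],"gripper":[1,1,1,1,1,1,1,1]}' 50 
python3 -c "
from h import *
st(); print(manip.state()['torque'])"
```

```text
clock: 7.18
ee_pos: [0.6368, 0.166, 0.2987]
orientation: [-0.265, 0.964, -0.0, 0.0]
contact_force: [-1.2, 1.7, 5.7]
grip_width: 0.0132
finger_force: 52.5
clock: 7.85
ee_pos: [0.6369, 0.1659, 0.2987]
orientation: [-0.513, 0.858, -0.001, 0.0]
contact_force: [-0.3, 1.9, 4.8]
grip_width: 0.0131
finger_force: 52.6
t7.85 tcp [0.6369 0.1659 0.2987] xyaw -2.0642 z [ 0.001 -0.001 -1.   ] F [-0.3  1.9  4.8] w 0.0131 f 52.6 j [ 0.25  0.48 -0.05  1.04 -0.   -0.82]
[ 0.35412267 -0.18717349  0.00922435]
```

```bash
python3 -m jog '{"xyz":[[0,0,0],[0,0,0],[0,0,0],[0,0,-0.05],[0,0,-0.1],[0,0,-0.1],[0,0,-0.1],[0,0,0]],"angular":[[0,0,0],[0,0,0],[0,0,0],[0,0,0],[0,0,0],[0,0,0],[0,0,0],[0,0,0]],"gripper":[0,0,0,0,0,0,0,0]}' 50
python3 - <<'E'
from h import *
st()
plan([.58,-.23,.40],frame(np.pi-.13))
E
```

```text
clock: 8.52
ee_pos: [0.6378, 0.1661, 0.4094]
orientation: [-0.514, 0.858, -0.001, 0.004]
contact_force: [0.8, -0.1, 0.2]
grip_width: 0.0856
finger_force: 0.0
t8.52 tcp [0.6378 0.1661 0.4094] xyaw -2.0620 z [ 0.008  0.001 -1.   ] F [ 0.8 -0.1  0.2] w 0.0856 f 0.0 j [ 0.25  0.42  0.12  1.26 -0.   -0.82]
shift tot [ 1.2551 -0.4527  0.0281] 11 x [ 0.1141 -0.0412  0.0026] | turn tot [-0.0008  0.0026  0.385 ] 11 x [-0.0001  0.0002  0.035 ]
  (if turned first) shift tot [ 0.0199 -1.334   0.0313] 11 x [ 0.0018 -0.1213  0.0028] mm 400.4
```

```bash
python3 -m jog '{"xyz":[[0,0,0],[0,0,0],[0,0,0],[0,0,0],[0,0,0],[0,0,0],[0,0,0],[0,0,0]],"angular":[[0,0,0.0385],[0,0,0.0385],[0,0,0.0385],[0,0,0.0385],[0,0,0.0385],[0,0,0.0385],[0,0,0.0385],[0,0,0.0385]],"gripper":[0,0,0,0,0,0,0,0]}' >/dev/null
python3 -m jog '{"xyz":[[0,0,0],[0,0,0],[0.0018,-0.121,0.003],[0.0018,-0.121,0.003],[0.0018,-0.121,0.003],[0.0018,-0.121,0.003],[0.0018,-0.121,0.003],[0.0018,-0.121,0.003]],"angular":[[0,0,0.0385],[0,0,0.0385],[0,0,0],[0,0,0],[0,0,0],[0,0,0],[0,0,0],[0,0,0]],"gripper":[0,0,0,0,0,0,0,0]}' >/dev/null
python3 -m jog '{"xyz":[[0.0018,-0.121,0.003],[0.0018,-0.121,0.003],[0.0018,-0.121,0.003],[0.0018,-0.121,0.003],[0.0018,-0.121,0.003],[0,0,0],[0,0,0]],"angular":[[0,0,0],[0,0,0],[0,0,0],[0,0,0],[0,0,0],[0,0,0],[0,0,0]],"gripper":[0,0,0,0,0,0,0]}' >/dev/null
python3 - <<'E'
from h import *
st()
d=optics.get_image("wrist"); t=optics.get_image("top")
im=cv2.resize(d["image"],(512,384))
c=cv2.convertScaleAbs(cv2.resize(t["image"][105:225,185:245],None,fx=3.2,fy=3.2),alpha=1.5)
cv2.imwrite("pics/w3.png",np.hstack([im,c]))
s_,c_=np.sin(np.radians(35)),np.cos(np.radians(35))
def T(sx,x,y,z): return R.from_euler('z',-.1306).apply(np.array([sx+x*c_+z*s_,y,45-x*s_+z*c_])/1000)+[.5415,-.2303,0]
for sx in (90,30,-90): print(w2pix(d,[T(sx,0,0,8),T(sx,-45,32,8),T(sx,-45,-32,8)]).round(1).tolist())
E
```

```text
t10.43 tcp [ 0.5786 -0.2313  0.3924] xyaw 3.0084 z [-0.002 -0.    -1.   ] F [ 0.2  0.2 -0.5] w 0.0855 f 0.0 j [-0.38  0.36 -0.01  1.2  -0.   -0.25]
[[245.9, 222.2], [281.5, 195.2], [209.2, 195.3]]
[[245.6, 163.1], [283.4, 126.9], [206.5, 127.1]]
[[244.8, 22.6], [287.9, -39.0], [200.1, -38.8]]
```

View pics/w3.png

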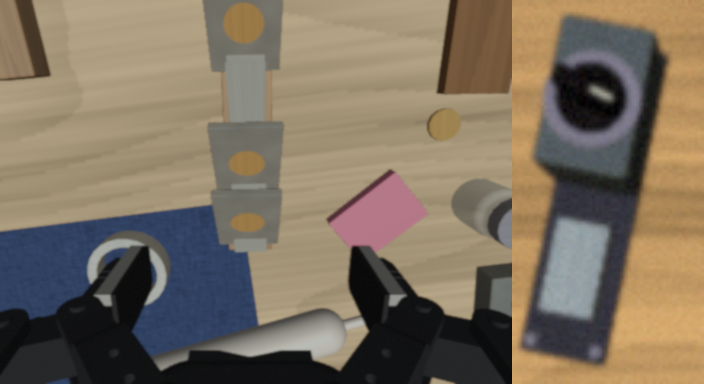

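```bash
cat >> h.py <<'E'
TL=np.radians(35)
def tile(sx,x=0,y=0,z=4): # rack tile-frame point (mm)
    return R.from_euler('z',-.1306).apply(np.array([sx+x*np.cos(TL)+z*np.sin(TL),y,45-x*np.sin(TL)+z*np.cos(TL)])/1000)+[.5415,-.2303,0]
FR=frame(np.pi-.1306,-TL)
def rk(sx,x=0,h=0,g=.152): plan(tile(sx,x)-FR.apply([0,0,1])*(g+h),FR)
E
python3 -c "
from h import *
print(tile(90)-FR.apply([0,0,.152]))
rk(90,0,.07)"
```

```text
[ 0.71944948 -0.25367324  0.17278772]
shift tot [-0.6087 -0.0215  0.5413] 7 x [-0.087  -0.0031  0.0773] | turn tot [-1.00e-04  1.94e-01  4.00e-04] 6 x [-0.      0.0323  0.0001]
  (if turned first) shift tot [-0.809  -0.0207  0.0953] 7 x [-0.1156 -0.003   0.0136] mm 244.4
```

```bash
python3 -m jog '{"xyz":[[0,0,0],[0,0,0],[0,0,0],[0,0,0],[0,0,0],[0,0,0],[0,0,0],[0,0,0]],"angular":[[0,0.0323,0],[0,0.0323,0],[0,0.0323,0],[0,0.0323,0],[0,0.0323,0],[0,0.0323,0],[0,0,0],[0,0,0]],"gripper":[0,0,0,0,0,0,0,0]}' >/dev/null
python3 -m jog '{"xyz":[[-0.1156,-0.003,0.0136],[-0.1156,-0.003,0.0136],[-0.1156,-0.003,0.0136],[-0.1156,-0.003,0.0136],[-0.1156,-0.003,0.0136],[-0.1156,-0.003,0.0136],[-0.1156,-0.003,0.0136],[0,0,0]],"angular":[[0,0,0],[0,0,0],[0,0,0],[0,0,0],[0,0,0],[0,0,0],[0,0,0],[0,0,0]],"gripper":[0,0,0,0,0,0,0,0]}' >/dev/null
python3 -c "
from h import *
st()
rk(90,0,.07);rk(90,0,0)"
```

```text
t11.87 tcp [ 0.7333 -0.2478  0.2436] xyaw 3.0161 z [-0.595  0.08  -0.8  ] F [ 2.4 -1.5 -3.8] w 0.0853 f 0.0 j [-0.31  1.3   1.24  2.15 -0.1  -0.14]
shift tot [-0.0994 -0.0258 -0.0185] 1 x [-0.0994 -0.0258 -0.0185] | turn tot [ 0.0007 -0.0107  0.0013] 1 x [ 0.0007 -0.0107  0.0013]
  (if turned first) shift tot [-0.1    -0.0254 -0.0151] 1 x [-0.1    -0.0254 -0.0151] mm 31.3
shift tot [-0.1072 -0.0263  0.2147] 2 x [-0.0536 -0.0132  0.1073] | turn tot [ 0.0007 -0.0107  0.0013] 1 x [ 0.0007 -0.0107  0.0013]
  (if turned first) shift tot [-0.1    -0.0254  0.2182] 2 x [-0.05   -0.0127  0.1091] mm 72.4
```

```bash
cat >> h.py <<'E'
def rk(sx,tau,x=0,h=0,g=.152):
    F=frame(np.pi-.1306,-np.radians(tau)); plan(tile(sx,x)-F.apply([0,0,1])*g+[0,0,h],F)
E
python3 -m jog '{"xyz":[[0.05,0,-0.05],[0,0,0],[0,0,0],[0,0,0],[0,0,0],[0,0,0]],"angular":[[0,-0.03,0],[0,-0.03,0],[0,-0.03,0],[0,-0.03,0],[0,0,0],[0,0,0]],"gripper":[0,0,0,0,0,0]}' >/dev/null
python3 -c "
from h import *
st()
rk(90,15,0,.06)"
```

```text
t12.37 tcp [ 0.7319 -0.2495  0.2725] xyaw 3.0120 z [-0.283  0.037 -0.958] F [ 0.3 -0.5  0.7] w 0.0853 f 0.0 j [-0.32  0.91  0.62  1.56 -0.05 -0.18]
shift tot [ 0.1739 -0.0192  0.1123] 2 x [ 0.087  -0.0096  0.0562] | turn tot [ 0.0001 -0.0089  0.0003] 1 x [ 0.0001 -0.0089  0.0003]
  (if turned first) shift tot [ 0.177  -0.0193  0.1074] 2 x [ 0.0885 -0.0097  0.0537] mm 62.4
```

```bash
python3 -m jog '{"xyz":[[0.087,-0.0096,0.056],[0.087,-0.0096,0.056],[0,0,0],[0,0,0],[0,0,0]],"angular":[[0,-0.0089,0],[0,0,0],[0,0,0],[0,0,0],[0,0,0]],"gripper":[0,0,0,0,0]}' >/dev/null
python3 - <<'E'
from h import *
st()
rk(90,15,0,0)
d=optics.get_image("wrist"); cv2.imwrite("pics/w4.png",d["image"])
print(w2pix(d,[tile(90,0,0,8),tile(90,-45,32,8),tile(90,-45,-32,8)]).round(1).tolist())
E
```

```text
t12.78 tcp [ 0.6756 -0.2486  0.2521] xyaw 3.0118 z [-0.258  0.034 -0.966] F [ 0.  -0.4 -0.3] w 0.0857 f 0.0 j [-0.34  0.77  0.32  1.38 -0.05 -0.2 ]
shift tot [-0.0376  0.002   0.1868] 2 x [-0.0188  0.001   0.0934] | turn tot [ 0.0002 -0.0004  0.0002] 1 x [ 0.0002 -0.0004  0.0002]
  (if turned first) shift tot [-0.0373  0.0022  0.1869] 2 x [-0.0186  0.0011  0.0934] mm 57.2
[[250.3, 243.8], [316.6, 179.4], [184.4, 179.2]]
```

View pics/w4.png

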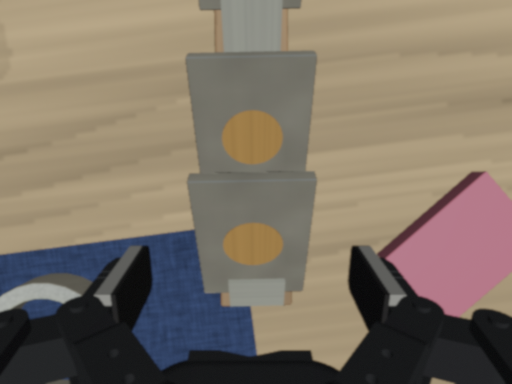

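```bash
python3 -m jog '{"xyz":[[-0.0125,0.003,0.062],[-0.0125,0.002,0.062],[-0.0125,0.001,0.062],[0,0,0],[0,0,0],[0,0,0],[0,0,0],[0,0,0]],"angular":[[0,0,0],[0,0,0],[0,0,0],[0,0,0],[0,0,0],[0,0,0],[0,0,0],[0,0,0]],"gripper":[0,0,0,0,1,1,1,1]}' 60
python3 -m jog '{"xyz":[[0,0,0],[0,0,0],[0,0,0],[0,0,0]],"angular":[[0,0,0],[0,0,0],[0,0,0],[0,0,0]],"gripper":[1,1,1,1]}' 60
python3 -c "
from h import *
st()
rk(90,15,0,0);rk(90,15,-33,0)"
```

```text
clock: 13.5
ee_pos: [0.672, -0.2463, 0.1961]
orientation: [0.064, 0.989, 0.009, -0.13]
contact_force: [2.1, -0.0, 2.9]
grip_width: 0.0625
finger_force: 65.9
clock: 13.83
ee_pos: [0.6719, -0.2463, 0.1961]
orientation: [0.064, 0.989, 0.008, -0.129]
contact_force: [2.6, -1.4, 5.8]
grip_width: 0.0625
finger_force: 66.2
t13.83 tcp [ 0.6719 -0.2463  0.1961] xyaw 3.0117 z [-0.255  0.033 -0.966] F [ 2.6 -1.4  5.8] w 0.0625 f 66.2 j [-0.34  0.8   0.24  1.27 -0.05 -0.2 ]
shift tot [-0.0017 -0.0039  0.003 ] 1 x [-0.0017 -0.0039  0.003 ] | turn tot [-0.      0.0005  0.0002] 1 x [-0.      0.0005  0.0002]
  (if turned first) shift tot [-0.0017 -0.0039  0.003 ] 1 x [-0.0017 -0.0039  0.003 ] mm 1.6
shift tot [ 0.1016 -0.0038 -0.0348] 1 x [ 0.1016 -0.0038 -0.0348] | turn tot [-0.      0.0005  0.0002] 1 x [-0.      0.0005  0.0002]
  (if turned first) shift tot [ 0.1017 -0.0039 -0.0346] 1 x [ 0.1017 -0.0039 -0.0346] mm 32.2
```

```bash
python3 -m jog '{"xyz":[[0.0282,0,-0.0105],[0.0282,0,-0.0105],[0.0282,0,-0.0105],[0.0282,0,-0.0105],[0,0,0]],"angular":[[0,0,0],[0,0,0],[0,0,0],[0,0,0],[0,0,0]],"gripper":[1,1,1,1,1]}' 60
python3 -m jog '{"xyz":[[-0.0114,0,-0.0314],[-0.0228,0,-0.063],[-0.0228,0,-0.063],[-0.0114,0,-0.0314],[0,0,-0.08],[0,0,-0.08],[0,0,0],[0,0,0]],"angular":[[0,0,0],[0,0,0],[0,0,0],[0,0,0],[0,0,0],[0,0,0],[0,0,0],[0,0,0]],"gripper":[1,1,1,1,1,1,1,1]}' 60
python3 - <<'E'
from h import *
st()
d=optics.get_image("wrist"); cv2.imwrite("pics/w5.png",d["image"])
E
```

```text
clock: 14.25
ee_pos: [0.6416, -0.2423, 0.2173]
orientation: [0.064, 0.989, 0.009, -0.13]
contact_force: [0.7, -0.0, 10.0]
grip_width: 0.0628
finger_force: 66.5
clock: 14.92
ee_pos: [0.6889, -0.2485, 0.3114]
orientation: [0.064, 0.989, 0.009, -0.13]
contact_force: [0.7, 0.9, -2.1]
grip_width: 0.0626
finger_force: 65.9
t14.92 tcp [ 0.6889 -0.2485  0.3114] xyaw 3.0118 z [-0.257  0.034 -0.966] F [ 0.7  0.9 -2.1] w 0.0626 f 65.9 j [-0.33  0.77  0.45  1.51 -0.05 -0.2 ]
```

View pics/w5.png

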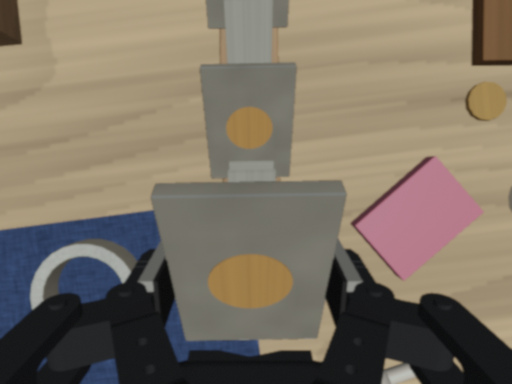

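```bash
cat >> h.py <<'E'
JIG=np.array([.5275,.1893,-.21])
def grip(ee,q,sx,dx=0,dy=0):
    """tile pose in tool frame from the TCP pose at the seated grasp; dx,dy mm corrections in the tile frame"""
    Rt=R.from_quat(q); Rk=R.from_euler('z',-.1306)*R.from_euler('y',TL)
    return Rt.inv().apply(tile(sx,dx,dy,0)-np.array(ee)), Rt.inv()*Rk
def place(G,z,dx=0,tilt=None,pr=True):
    """tool pose that puts the tile's underside centre at height z over the bed; G from grip"""
    p,r=G; Rt=R.from_euler('z',JIG[2])*r.inv()
    tgt=np.r_[JIG[:2],z]+R.from_euler('z',JIG[2]).apply([dx,0,0])
    tcp=tgt-Rt.apply(p)
    if pr: print("tcp",tcp.round(4)); plan(tcp,Rt)
    return tcp,Rt
def held(d,G,P):
    """pixels of tile-frame points (mm) of the held tile"""
    s=manip.state(); Rc=R.from_quat(s["orientation"])
    return w2pix(d,s["ee_pos"]+Rc.apply(G[0]+G[1].apply(np.array(P,float)/1000)))
E
python3 - <<'E'
from h import *
d=optics.get_image("wrist")
G=grip([.6719,-.2463,.1961],R.from_euler('z',0).as_quat() if 0 else frame(np.pi-.1306,-np.radians(15)).as_quat(),90)
print(G[0],held(d,G,[[0,0,8],[-45,32,8],[-45,-32,8],[-45,32,0],[-45,-32,0],[45,32,8],[45,-32,8]]).round(1).tolist())
place(G,.10)
E
```

```text
[ 0.00085586 -0.00111813  0.15665956] [[246.7, 280.4], [345.7, 192.6], [146.2, 192.4], [340.4, 177.9], [151.9, 177.8], [313.6, 338.9], [180.8, 338.8]]
tcp [0.4761 0.2014 0.2475]
shift tot [0.8082 1.3942 0.4356] 13 x [0.0622 0.1072 0.0335] | turn tot [ 0.0015 -0.1958  0.0258] 6 x [ 0.0003 -0.0326  0.0043]
  (if turned first) shift tot [ 1.0126  1.3186 -0.1499] 13 x [ 0.0779  0.1014 -0.0115] mm 500.8
```

```bash
python3 -c "
from h import *
G=grip([.6719,-.2463,.1961],frame(np.pi-.1306,-np.radians(15)).as_quat(),90,0,1.1)
print(G[0])
plan([.48,.06,.37],place(G,.1,pr=False)[1])"
```

```text
[ 8.55855698e-04 -1.81259967e-05  1.56659557e-01]
shift tot [0.8445 0.9291 0.0216] 10 x [0.0844 0.0929 0.0022] | turn tot [ 0.0015 -0.1958  0.0258] 6 x [ 0.0003 -0.0326  0.0043]
  (if turned first) shift tot [ 0.7688  0.8603 -0.4956] 10 x [ 0.0769  0.086  -0.0496] mm 376.7
```

```bash
python3 -m jog '{"xyz":[[0.04,0.045,-0.03],[0.0844,0.0929,0.0022],[0.0844,0.0929,0.0022],[0.0844,0.0929,0.0022],[0.0844,0.0929,0.0022],[0.0844,0.0929,0.0022],[0.0844,0.0929,0.0022],[0.0844,0.0929,0.0022]],"angular":[[0,0,0],[0,0,0],[0,0,0],[0,0,0],[0,0,0],[0,0,0],[0,0,0],[0,0,0]],"gripper":[1,1,1,1,1,1,1,1]}' 60 >/dev/null
python3 -m jog '{"xyz":[[0.0844,0.0929,0.0022],[0.0844,0.0929,0.0022],[0.04,0.045,0],[0,0,0],[0,0,0],[0,0,0],[0,0,0],[0,0,0]],"angular":[[0,0,0],[0,0,0],[0,0,0],[0,-0.0326,0.0043],[0,-0.0326,0.0043],[0,-0.0326,0.0043],[0,-0.0326,0.0043],[0,-0.0326,0.0043]],"gripper":[1,1,1,1,1,1,1,1]}' 60 >/dev/null
python3 -m jog '{"xyz":[[0,0,0],[0,0,0],[0,0,0]],"angular":[[0,-0.0326,0.0043],[0,0,0],[0,0,0]],"gripper":[1,1,1]}' 60
python3 - <<'E'
from h import *
st()
G=grip([.6719,-.2463,.1961],frame(np.pi-.1306,-np.radians(15)).as_quat(),90,0,1.1)
place(G,.10)
d=optics.get_image("wrist"); t=optics.get_image("top")
c=cv2.convertScaleAbs(cv2.resize(t["image"][105:225,165:245],None,fx=3.2,fy=3.2),alpha=1.5)
cv2.imwrite("pics/w6.png",np.hstack([d["image"],c]))
print(held(d,G,[[0,0,8],[45,32,8],[45,-32,8]]).round(1).tolist())
E
```

```text
clock: 16.6
ee_pos: [0.482, 0.0584, 0.3783]
orientation: [0.103, 0.98, -0.016, 0.171]
contact_force: [-0.6, -0.2, -1.7]
grip_width: 0.0626
finger_force: 66.0
t16.60 tcp [0.482  0.0584 0.3783] xyaw 2.9314 z [ 0.332 -0.067 -0.941] F [-0.6 -0.2 -1.7] w 0.0626 f 66.0 j [ 0.16 -0.05 -0.57  0.73 -0.12  0.35]
tcp [0.4759 0.2003 0.2475]
shift tot [0.2592 0.457  0.3717] 5 x [0.0518 0.0914 0.0743] | turn tot [ 0.0012 -0.0012 -0.0001] 1 x [ 0.0012 -0.0012 -0.0001]
  (if turned first) shift tot [0.2605 0.4584 0.3691] 5 x [0.0521 0.0917 0.0738] mm 193.1
[[249.9, 288.5], [316.3, 346.1], [183.1, 345.9]]
```

View pics/w6.png

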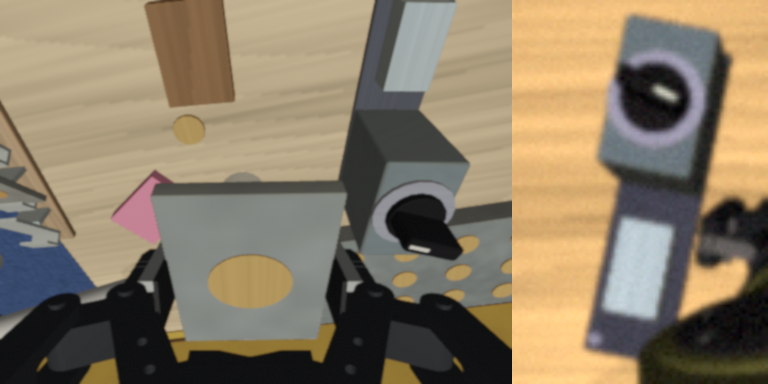

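Run:
```python
from h import *
G=grip([.6719,-.2463,.1961],frame(np.pi-.1306,-np.radians(15)).as_quat(),90,0,1.1)
d=optics.get_image("wrist");st()
s=manip.state();Rc=R.from_quat(s["orientation"])
print("cam in tool",Rc.inv().apply(d["position"]-s["ee_pos"]),(Rc.inv()*R.from_quat(d["rotation"])).as_euler('xyz',degrees=True))
print(held(d,G,[[0,0,8],[45,32,8],[45,-32,8],[-45,32,8]]).round(1).tolist())
t=optics.get_image("top")
q=np.array([(619,217),(673,224),(657,320),(603,312)])-[512,0]
P=np.array([pix2w(t,*(p/3.2+[165,105]-.35),.036) for p in q]);print(P.round(4).tolist(),P.mean(0))
m=(P[0]+P[1]-P[2]-P[3]);print(np.arctan2(m[1],m[0]),np.linalg.norm(m)/2)
```

```text
t16.75 tcp [0.4842 0.0584 0.3793] xyaw 2.9304 z [ 0.333 -0.067 -0.94 ] F [-0.1  0.7 -1.5] w 0.0626 f 66.0 j [ 0.16 -0.05 -0.57  0.73 -0.12  0.35]
cam in tool [0.07612278 0.00014067 0.03172288] [ 1.62872192e+02 -1.37679314e-02  8.99224284e+01]
[[249.2, 285.5], [315.8, 343.6], [182.5, 343.4], [349.4, 198.5]]
[[0.5674, 0.2029, 0.036], [0.5612, 0.163, 0.036], [0.4906, 0.1757, 0.036], [0.4973, 0.2154, 0.036]] [0.52912496 0.18927262 0.036     ]
-0.17747524324251368 0.07144928200361753
```

```bash
sed -i 's/^JIG=.*/JIG=np.array([.5285,.1893,-.208])/' h.py
python3 -c "
from h import *
G=grip([.6719,-.2463,.1961],frame(np.pi-.1306,-np.radians(15)).as_quat(),90,-1,1.1)
place(G,.12)"
```

```text
tcp [0.4778 0.2    0.2675]
shift tot [0.2406 0.4554 0.3116] 5 x [0.0481 0.0911 0.0623] | turn tot [ 0.001  -0.0004 -0.001 ] 1 x [ 0.001  -0.0004 -0.001 ]
  (if turned first) shift tot [0.2396 0.4572 0.3099] 5 x [0.0479 0.0914 0.062 ] mm 180.6
```

```bash
python3 -m jog '{"xyz":[[0.048,0.091,0.062],[0.048,0.091,0.062],[0.048,0.091,0.062],[0.048,0.091,0.062],[0.048,0.091,0.062],[0,0,0],[0,0,0],[0,0,0]],"angular":[[0,0,0],[0,0,0],[0,0,0],[0,0,0],[0,0,0],[0,0,0],[0,0,0],[0,0,0]],"gripper":[1,1,1,1,1,1,1,1]}' 60
python3 - <<'E'
from h import *
G=grip([.6719,-.2463,.1961],frame(np.pi-.1306,-np.radians(15)).as_quat(),90,-1,1.1)
st();place(G,.12);place(G,.046);place(G,.036)
E
```

```text
clock: 17.47
ee_pos: [0.4781, 0.2, 0.2681]
orientation: [0.103, 0.979, -0.017, 0.173]
contact_force: [0.1, -0.1, -1.8]
grip_width: 0.0626
finger_force: 66.5
t17.47 tcp [0.4781 0.2    0.2681] xyaw 2.9308 z [ 0.335 -0.068 -0.94 ] F [ 0.1 -0.1 -1.8] w 0.0626 f 66.5 j [ 0.46  0.14 -0.64  0.51 -0.21  0.64]
tcp [0.4778 0.2    0.2675]
shift tot [ 0.0016 -0.0002  0.0014] 1 x [ 0.0016 -0.0002  0.0014] | turn tot [ 0.0008  0.0001 -0.0008] 1 x [ 0.0008  0.0001 -0.0008]
  (if turned first) shift tot [ 0.0016 -0.0002  0.0014] 1 x [ 0.0016 -0.0002  0.0014] mm 0.6
tcp [0.4778 0.2    0.1935]
shift tot [ 0.086  -0.001   0.2332] 2 x [ 0.043  -0.0005  0.1166] | turn tot [ 0.0008  0.0001 -0.0008] 1 x [ 0.0008  0.0001 -0.0008]
  (if turned first) shift tot [ 8.590e-02 -2.000e-04  2.332e-01] 2 x [ 4.300e-02 -1.000e-04  1.166e-01] mm 74.6
tcp [0.4778 0.2    0.1835]
shift tot [ 0.0974 -0.0011  0.2645] 3 x [ 0.0325 -0.0004  0.0882] | turn tot [ 0.0008  0.0001 -0.0008] 1 x [ 0.0008  0.0001 -0.0008]
  (if turned first) shift tot [ 9.730e-02 -2.000e-04  2.645e-01] 3 x [ 0.0324 -0.0001  0.0882] mm 84.6
```

```bash
python3 -m jog '{"xyz":[[0.0228,0,0.0618],[0.0228,0,0.0618],[0.0228,0,0.0618],[0.0228,0,0.0618],[0,0,0],[0,0,0]],"angular":[[0,0,0],[0,0,0],[0,0,0],[0,0,0],[0,0,0],[0,0,0]],"gripper":[1,1,1,1,1,1]}' 60 
python3 -m jog '{"xyz":[[0.0011,0,0.0031],[0.0011,0,0.0031],[0.0011,0,0.0031],[0,0,0],[0,0,0]],"angular":[[0,0,0],[0,0,0],[0,0,0],[0,0,0],[0,0,0]],"gripper":[1,1,1,1,1]}' 60
python3 - <<'E'
from h import *
G=grip([.6719,-.2463,.1961],frame(np.pi-.1306,-np.radians(15)).as_quat(),90,-1,1.1)
st();place(G,.036);
E
```

```text
clock: 17.97
ee_pos: [0.4777, 0.1993, 0.1894]
orientation: [0.104, 0.979, -0.017, 0.173]
contact_force: [-0.0, -1.7, -0.8]
grip_width: 0.0626
finger_force: 66.5
clock: 18.38
ee_pos: [0.4777, 0.2005, 0.1869]
orientation: [0.104, 0.979, -0.016, 0.174]
contact_force: [0.4, -0.0, -1.6]
grip_width: 0.0627
finger_force: 66.5
t18.38 tcp [0.4777 0.2005 0.1869] xyaw 2.9300 z [ 0.337 -0.067 -0.939] F [ 0.4 -0.  -1.6] w 0.0627 f 66.5 j [ 0.46  0.25 -0.73  0.3  -0.21  0.64]
tcp [0.4778 0.2    0.1835]
shift tot [ 0.0033 -0.0015  0.0108] 1 x [ 0.0033 -0.0015  0.0108] | turn tot [ 0.0013  0.0006 -0.0011] 1 x [ 0.0013  0.0006 -0.0011]
  (if turned first) shift tot [ 0.0033 -0.0014  0.0108] 1 x [ 0.0033 -0.0014  0.0108] mm 3.4
```

Creep down to contact.

```bash
python3 -m jog '{"xyz":[[0.0011,0,0.0031],[0.0011,0,0.0031],[0,0,0],[0,0,0]],"angular":[[0,0,0],[0,0,0],[0,0,0],[0,0,0]],"gripper":[1,1,1,1]}' 60 | sed -n '2p;4p'
python3 -m jog '{"xyz":[[0.0011,0,0.0031],[0,0,0],[0,0,0]],"angular":[[0,0,0],[0,0,0],[0,0,0]],"gripper":[1,1,1]}' 60 | sed -n '2p;4p'
python3 -m jog '{"xyz":[[0.0011,0,0.0031],[0,0,0],[0,0,0]],"angular":[[0,0,0],[0,0,0],[0,0,0]],"gripper":[1,1,1]}' 60 | sed -n '2p;4p'
```

```text
ee_pos: [0.4774, 0.2003, 0.1841]
contact_force: [-0.1, 0.1, -1.6]
ee_pos: [0.4776, 0.2004, 0.1834]
contact_force: [-2.0, 0.6, 0.7]
ee_pos: [0.4775, 0.2004, 0.1833]
contact_force: [-7.8, -1.6, 14.5]
```

```bash
python3 -m jog '{"xyz":[[0,0,0],[0,0,0],[0,0,0],[0,0,0],[-0.012,0,-0.031],[-0.04,0,-0.109],[-0.04,0,-0.109],[0,0,0]],"angular":[[0,0,0],[0,0,0],[0,0,0],[0,0,0],[0,0,0],[0,0,0],[0,0,0],[0,0,0]],"gripper":[0.05,0,0,0,0,0,0,0]}' 60 
python3 -m jog '{"xyz":[[0,0,0],[0,0,0]],"angular":[[0,0,0],[0,0,0]],"gripper":[0,0]}' 60 >/dev/null
python3 - <<'E'
from h import *
st()
d=optics.get_image("wrist"); cv2.imwrite("pics/w7.png",d["image"])
J=lambda P:R.from_euler('z',JIG[2]).apply(np.array(P)/1000)+[*JIG[:2],0]
print(w2pix(d,[J([0,0,44]),J([-45,32,44]),J([-45,-32,44]),J([45,-32,44]),J([45,32,44]),J([63,33,108]),J([63,-33,108]),J([63,33,8])]).round(1).tolist())
E
```

```text
clock: 19.88
ee_pos: [0.4807, 0.2012, 0.2682]
orientation: [0.104, 0.978, -0.014, 0.178]
contact_force: [2.3, 0.9, 1.1]
grip_width: 0.0853
finger_force: 0.0
t20.05 tcp [0.4776 0.1999 0.2617] xyaw 2.9302 z [ 0.336 -0.067 -0.939] F [-0.8 -0.2 -1.3] w 0.0853 f 0.0 j [ 0.46  0.14 -0.65  0.49 -0.21  0.64]
[[248.0, 170.4], [311.4, 96.3], [183.8, 96.6], [199.9, 226.5], [296.6, 226.1], [309.1, 332.5], [187.7, 333.0], [290.7, 210.5]]
```

View pics/w7.png

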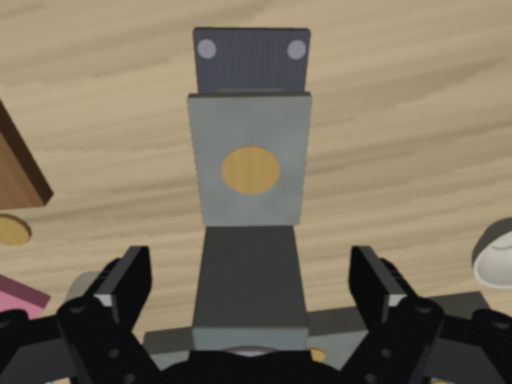

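Run:
```python
from h import *
d=optics.get_image("wrist")
J=lambda P:R.from_euler('z',JIG[2]).apply(np.array(P)/1000)+[*JIG[:2],0]
print(w2pix(d,[J([-68,33,8]),J([-68,-33,8]),J([-45,32,44]),J([-45,-32,44]),J([63,33,108]),J([63,-33,108])]).round(1).tolist())
F=frame(np.pi-.1306,-np.radians(35))
for g in (.152,): print(tile(30)-F.apply([0,0,1])*g)
plan([.58,-.22,.33],frame(np.pi-.1306,-np.radians(22)))
```

```text
[[309.2, 31.7], [187.9, 31.9], [312.7, 98.3], [184.8, 98.6], [310.1, 334.9], [188.5, 335.3]]
[ 0.65996044 -0.2458595   0.17278772]
shift tot [-0.67   -1.2956 -0.0074] 12 x [-0.0558 -0.108  -0.0006] | turn tot [ 0.0014  0.233  -0.0258] 7 x [ 0.0002  0.0333 -0.0037]
  (if turned first) shift tot [-0.3979 -1.3418 -0.4107] 12 x [-0.0332 -0.1118 -0.0342] mm 437.6
```

Run:
```python
from h import *
plan([.61,-.238,.33],frame(np.pi-.1306,-np.radians(15)))
```

```text
shift tot [-0.7737 -1.3335  0.0302] 12 x [-0.0645 -0.1111  0.0025] | turn tot [-0.0002  0.1941 -0.0256] 6 x [-0.      0.0323 -0.0043]
  (if turned first) shift tot [-0.5483 -1.3883 -0.3868] 12 x [-0.0457 -0.1157 -0.0322] mm 462.6
```

```bash
python3 -m jog '{"xyz":[[-0.0228,0,-0.062],[-0.0228,0,-0.062],[-0.0645,-0.111,0.005],[-0.0645,-0.111,0.005],[-0.0645,-0.111,0.005],[-0.0645,-0.111,0.005],[-0.0645,-0.111,0.005],[-0.0645,-0.111,0.005]],"angular":[[0,0,0],[0,0,0],[0,0,0],[0,0,0],[0,0,0],[0,0,0],[0,0,0],[0,0,0]],"gripper":[0,0,0,0,0,0,0,0]}' >/dev/null
python3 -m jog '{"xyz":[[-0.0645,-0.111,0.005],[-0.0645,-0.111,0.005],[-0.0645,-0.111,0.005],[-0.0645,-0.111,0.005],[-0.0645,-0.111,0.005],[-0.0645,-0.111,0.005],[0,0,0],[0,0,0]],"angular":[[0,0,0],[0,0,0],[0,0,0],[0,0,0],[0,0,0],[0,0,0],[0,0.0323,-0.0043],[0,0.0323,-0.0043]],"gripper":[0,0,0,0,0,0,0,0]}' >/dev/null
python3 -m jog '{"xyz":[[0,0,0],[0,0,0],[0,0,0],[0,0,0],[0,0,0],[0,0,0]],"angular":[[0,0.0323,-0.0043],[0,0.0323,-0.0043],[0,0.0323,-0.0043],[0,0.0323,-0.0043],[0,0,0],[0,0,0]],"gripper":[0,0,0,0,0,0]}' 60
python3 -c "
from h import *
st();rk(30,15,0,.06)"
```

```text
clock: 21.98
ee_pos: [0.6147, -0.2382, 0.3593]
orientation: [0.064, 0.989, 0.009, -0.129]
contact_force: [0.9, -0.7, 0.0]
grip_width: 0.0856
finger_force: 0.0
t21.98 tcp [ 0.6147 -0.2382  0.3593] xyaw 3.0118 z [-0.255  0.035 -0.966] F [ 0.9 -0.7  0. ] w 0.0856 f 0.0 j [-0.36  0.59  0.25  1.48 -0.06 -0.22]
shift tot [-0.0831 -0.0063  0.3372] 3 x [-0.0277 -0.0021  0.1124] | turn tot [0.0005 0.0005 0.0003] 1 x [0.0005 0.0005 0.0003]
  (if turned first) shift tot [-0.0836 -0.0057  0.337 ] 3 x [-0.0279 -0.0019  0.1123] mm 104.2
```

```bash
cat >> h.py <<'E'
def disc(d,near):
    h=cv2.cvtColor(d["image"],cv2.COLOR_BGR2HSV); m=cv2.inRange(h,(10,130,60),(25,255,255))
    n,_,s,c=cv2.connectedComponentsWithStats(m)
    return min(((np.hypot(*(c[i]-near)),c[i].round(1).tolist(),s[i].tolist()) for i in range(1,n) if s[i][4]>300),default=None)
E
python3 -m jog '{"xyz":[[-0.0277,-0.0007,0.1124],[-0.0277,-0.0007,0.1124],[-0.0277,-0.0007,0.1124],[0,0,0],[0,0,0],[0,0,0]],"angular":[[0,0,0],[0,0,0],[0,0,0],[0,0,0],[0,0,0],[0,0,0]],"gripper":[0,0,0,0,0,0]}' >/dev/null
python3 - <<'E'
from h import *
st();rk(30,15,0,0)
d=optics.get_image("wrist"); p=w2pix(d,tile(30,0,0,8))[0]; print(p,disc(d,p)); cv2.imwrite("pics/w8.png",d["image"])
E
```

```text
t22.48 tcp [ 0.6123 -0.2385  0.2606] xyaw 3.0114 z [-0.25   0.033 -0.968] F [-0.4 -0.1  0.6] w 0.0856 f 0.0 j [-0.36  0.64  0.1   1.28 -0.06 -0.22]
shift tot [-0.0563 -0.0037  0.2108] 2 x [-0.0281 -0.0018  0.1054] | turn tot [0.     0.002  0.0001] 1 x [0.     0.002  0.0001]
  (if turned first) shift tot [-0.0576 -0.0036  0.2105] 2 x [-0.0288 -0.0018  0.1052] mm 65.5
[247.57839369 245.07876521] (np.float64(1.4180569789564657), [249.0, 244.8], [222, 226, 55, 38, 1640])
```

```bash
python3 -m jog '{"xyz":[[-0.014,0,0.0525],[-0.014,0,0.0525],[-0.014,0,0.0525],[-0.014,0,0.0525],[0,0,0],[0,0,0],[0,0,0]],"angular":[[0,0,0],[0,0,0],[0,0,0],[0,0,0],[0,0,0],[0,0,0],[0,0,0]],"gripper":[0,0,0,0,0,0,1]}' 60 >/dev/null
python3 -m jog '{"xyz":[[0,0,0],[0,0,0],[0,0,0],[0,0,0],[0,0,0],[0,0,0]],"angular":[[0,0,0],[0,0,0],[0,0,0],[0,0,0],[0,0,0],[0,0,0]],"gripper":[1,1,1,1,1,1]}' 60
python3 -c "
from h import *
st();rk(30,15,0,0)"
```

```text
clock: 23.62
ee_pos: [0.6131, -0.2388, 0.1958]
orientation: [0.064, 0.99, 0.008, -0.127]
contact_force: [0.5, -0.2, 6.0]
grip_width: 0.0629
finger_force: 65.5
t23.62 tcp [ 0.6131 -0.2388  0.1958] xyaw 3.0118 z [-0.25   0.032 -0.968] F [ 0.5 -0.2  6. ] w 0.0629 f 65.5 j [-0.36  0.69  0.04  1.17 -0.06 -0.22]
shift tot [ 0.001  -0.0032  0.0027] 1 x [ 0.001  -0.0032  0.0027] | turn tot [-0.0002  0.0021  0.0002] 1 x [-0.0002  0.0021  0.0002]
  (if turned first) shift tot [ 0.0009 -0.0032  0.0027] 1 x [ 0.0009 -0.0032  0.0027] mm 1.3
```

```bash
python3 -m jog '{"xyz":[[0.0282,0,-0.0105],[0.0282,0,-0.0105],[0.0282,0,-0.0105],[0.0282,0,-0.0105],[0,0,0]],"angular":[[0,0,0],[0,0,0],[0,0,0],[0,0,0],[0,0,0]],"gripper":[1,1,1,1,1]}' 60 >/dev/null
python3 -m jog '{"xyz":[[-0.0114,0,-0.0314],[-0.0228,0,-0.063],[-0.0228,0,-0.063],[-0.0114,0,-0.0314],[0.02,0,-0.08],[0.02,0,-0.08],[0,0,0],[0,0,0]],"angular":[[0,0,0],[0,0,0],[0,0,0],[0,0,0],[0,0,0],[0,0,0],[0,0,0],[0,0,0]],"gripper":[1,1,1,1,1,1,1,1]}' 60
cat >> h.py <<'E'
G2=grip([.6131,-.2388,.1958],frame(np.pi-.1306,-np.radians(14.6)).as_quat(),30,-1,0)
G2[0][1]=0
E
python3 - <<'E'
from h import *
st()
d=optics.get_image("wrist");p=held(d,G2,[[0,0,8]])[0]; print(G2[0],p,disc(d,p))
plan([.48,.06,.38],place(G2,.1,pr=False)[1])
E
```

```text
clock: 24.7
ee_pos: [0.6182, -0.2393, 0.3147]
orientation: [0.064, 0.99, 0.008, -0.128]
contact_force: [-0.0, -0.9, -0.8]
grip_width: 0.0626
finger_force: 65.8
t24.70 tcp [ 0.6182 -0.2393  0.3147] xyaw 3.0117 z [-0.251  0.033 -0.967] F [-0.  -0.9 -0.8] w 0.0626 f 65.8 j [-0.36  0.62  0.19  1.4  -0.06 -0.22]
[0.00366307 0.         0.15619338] [249.672637   273.92151245] (np.float64(3.6372702733542512), [249.8, 277.6], [209, 252, 83, 52, 3389])
shift tot [ 0.6218  0.9293 -0.0651] 9 x [ 0.0691  0.1033 -0.0072] | turn tot [ 0.0015 -0.1955  0.0252] 6 x [ 0.0002 -0.0326  0.0042]
  (if turned first) shift tot [ 0.5364  0.8808 -0.437 ] 9 x [ 0.0596  0.0979 -0.0486] mm 336.0
```

```bash
python3 -m jog '{"xyz":[[0.035,0.052,-0.03],[0.0691,0.1033,-0.006],[0.0691,0.1033,-0.006],[0.0691,0.1033,-0.006],[0.0691,0.1033,-0.006],[0.0691,0.1033,-0.006],[0.0691,0.1033,-0.006],[0.0691,0.1033,-0.006]],"angular":[[0,0,0],[0,0,0],[0,0,0],[0,0,0],[0,0,0],[0,0,0],[0,0,0],[0,0,0]],"gripper":[1,1,1,1,1,1,1,1]}' 60 >/dev/null
python3 -m jog '{"xyz":[[0.0691,0.1033,0],[0.035,0.052,0],[0,0,0],[0,0,0],[0,0,0],[0,0,0],[0,0,0],[0,0,0]],"angular":[[0,0,0],[0,0,0],[0,-0.0326,0.0042],[0,-0.0326,0.0042],[0,-0.0326,0.0042],[0,-0.0326,0.0042],[0,-0.0326,0.0042],[0,-0.0326,0.0042]],"gripper":[1,1,1,1,1,1,1,1]}' 60 >/dev/null
python3 -m jog '{"xyz":[[0,0,0],[0,0,0],[0,0,0]],"angular":[[0,0,0],[0,0,0],[0,0,0]],"gripper":[1,1,1]}' 60
python3 - <<'E'
from h import *
st();place(G2,.12)
d=optics.get_image("wrist");p=held(d,G2,[[0,0,8]])[0]; print(p,disc(d,p))
E
```

```text
clock: 26.33
ee_pos: [0.4798, 0.0602, 0.3813]
orientation: [0.102, 0.979, -0.016, 0.174]
contact_force: [-0.6, 0.2, -1.0]
grip_width: 0.0626
finger_force: 65.9
t26.33 tcp [0.4798 0.0602 0.3813] xyaw 2.9327 z [ 0.338 -0.067 -0.939] F [-0.6  0.2 -1. ] w 0.0626 f 65.9 j [ 0.16 -0.06 -0.57  0.73 -0.12  0.35]
tcp [0.4786 0.1998 0.2677]
shift tot [0.2248 0.453  0.3229] 5 x [0.045  0.0906 0.0646] | turn tot [ 0.0012 -0.0014 -0.0003] 1 x [ 0.0012 -0.0014 -0.0003]
  (if turned first) shift tot [0.2259 0.4544 0.3202] 5 x [0.0452 0.0909 0.064 ] mm 180.0
[249.24673431 280.14552464] (np.float64(63.74542658436194), [253.3, 343.8], [165, 320, 171, 43, 3052])
```

```bash
python3 -m jog '{"xyz":[[0.045,0.0906,0.0646],[0.045,0.0906,0.0646],[0.045,0.0906,0.0646],[0.045,0.0906,0.0646],[0.045,0.0906,0.0646],[0,0,0],[0,0,0],[0,0,0]],"angular":[[0.001,-0.0012,0],[0,0,0],[0,0,0],[0,0,0],[0,0,0],[0,0,0],[0,0,0],[0,0,0]],"gripper":[1,1,1,1,1,1,1,1]}' 60
python3 - <<'E'
from h import *
st();place(G2,.12);place(G2,.048);place(G2,.044)
d=optics.get_image("wrist");cv2.imwrite("pics/w9.png",d["image"])
E
```

```text
clock: 27.05
ee_pos: [0.4805, 0.1996, 0.2675]
orientation: [0.103, 0.979, -0.018, 0.177]
contact_force: [0.5, -0.7, -0.8]
grip_width: 0.0626
finger_force: 66.2
t27.05 tcp [0.4805 0.1996 0.2675] xyaw 2.9327 z [ 0.343 -0.072 -0.937] F [ 0.5 -0.7 -0.8] w 0.0626 f 66.2 j [ 0.46  0.14 -0.64  0.5  -0.22  0.64]
tcp [0.4786 0.1998 0.2677]
shift tot [ 0.0056 -0.0005 -0.0029] 1 x [ 0.0056 -0.0005 -0.0029] | turn tot [-0.      0.0007 -0.0003] 1 x [-0.      0.0007 -0.0003]
  (if turned first) shift tot [ 0.0057 -0.0005 -0.0028] 1 x [ 0.0057 -0.0005 -0.0028] mm 1.9
tcp [0.4786 0.1998 0.1957]
shift tot [ 0.0898 -0.0005  0.2219] 2 x [ 0.0449 -0.0003  0.111 ] | turn tot [-0.      0.0007 -0.0003] 1 x [-0.      0.0007 -0.0003]
  (if turned first) shift tot [ 0.0893 -0.0005  0.2221] 2 x [ 0.0447 -0.0002  0.1111] mm 71.8
tcp [0.4786 0.1998 0.1917]
shift tot [ 0.0944 -0.0005  0.2344] 2 x [ 0.0472 -0.0003  0.1172] | turn tot [-0.      0.0007 -0.0003] 1 x [-0.      0.0007 -0.0003]
  (if turned first) shift tot [ 0.094  -0.0005  0.2346] 2 x [ 0.047  -0.0002  0.1173] mm 75.8
```

```bash
python3 -m jog '{"xyz":[[0.0215,0,0.0555],[0.0215,0,0.0555],[0.0215,0,0.0555],[0.0215,0,0.0555],[0,0,0],[0,0,0]],"angular":[[0,0,0],[0,0,0],[0,0,0],[0,0,0],[0,0,0],[0,0,0]],"gripper":[1,1,1,1,1,1]}' 60 | sed -n '2,4p'
python3 - <<'E'
from h import *
place(G2,.044)
P=[];Q=[]
for i in range(4):
    optics.get_image("top"); s=manip.state(); P.append(s["ee_pos"]);Q.append(R.from_quat(s["orientation"]).apply([0,0,1]))
print(np.array(P).round(4),np.mean(P,0).round(4),np.mean(Q,0).round(4))
E
```

```text
ee_pos: [0.4811, 0.1994, 0.1983]
orientation: [0.104, 0.978, -0.017, 0.18]
contact_force: [1.0, 0.9, 0.1]
tcp [0.4786 0.1998 0.1917]
shift tot [ 0.0159 -0.0006  0.0177] 1 x [ 0.0159 -0.0006  0.0177] | turn tot [ 0.0009  0.0023 -0.0014] 1 x [ 0.0009  0.0023 -0.0014]
  (if turned first) shift tot [ 0.0158 -0.0005  0.0178] 1 x [ 0.0158 -0.0005  0.0178] mm 7.1
[[0.4811 0.1994 0.1983]
 [0.4811 0.1995 0.1983]
 [0.481  0.1995 0.1982]
 [0.481  0.1996 0.1982]] [0.481  0.1995 0.1982] [ 0.3483 -0.0709 -0.9347]
```

```bash
python3 -m jog '{"xyz":[[0.005,0,0.003],[0.0045,0,0.005],[0.0045,0,0.005],[0,0,0],[0,0,0],[0,0,0]],"angular":[[0.001,0.0023,-0.001],[0,0,0],[0,0,0],[0,0,0],[0,0,0],[0,0,0]],"gripper":[1,1,1,1,1,1]}' 60 | sed -n '2,4p'
python3 - <<'E'
from h import *
st();place(G2,.044)
E
```

```text
ee_pos: [0.4799, 0.2004, 0.1944]
orientation: [0.103, 0.978, -0.019, 0.179]
contact_force: [3.9, -3.7, 12.7]
t28.30 tcp [0.4799 0.2004 0.1944] xyaw 2.9323 z [ 0.346 -0.074 -0.935] F [ 3.9 -3.7 12.7] w 0.0624 f 77.2 j [ 0.46  0.24 -0.73  0.31 -0.22  0.64]
tcp [0.4786 0.1998 0.1917]
shift tot [ 0.0068 -0.0028  0.0073] 1 x [ 0.0068 -0.0028  0.0073] | turn tot [-0.0004  0.0016 -0.0004] 1 x [-0.0004  0.0016 -0.0004]
  (if turned first) shift tot [ 0.0067 -0.0028  0.0073] 1 x [ 0.0067 -0.0028  0.0073] mm 3.1
```

Run:
```python
from h import *
d=optics.get_image("wrist");s=optics.get_image("scene")
c=cv2.resize(s["image"][170:270,250:330],None,fx=3.2,fy=3.84)
cv2.imwrite("pics/w10.png",np.hstack([d["image"],c]))
print(manip.state()["torque"])
```

```text
[-0.58195399 -1.40230941 -0.16268656]
```

View pics/w10.png

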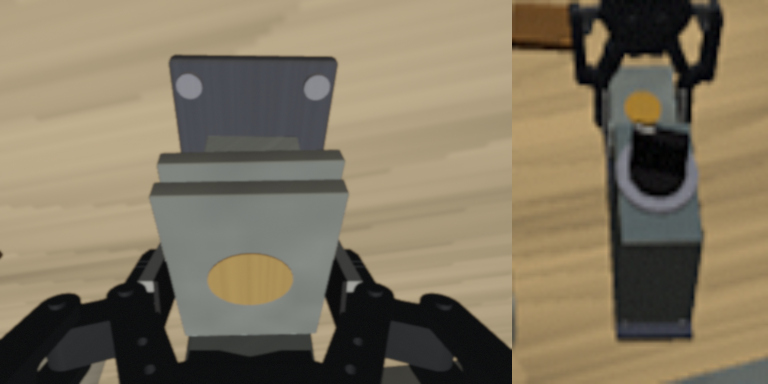

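Run:
```python
from h import *
d=optics.get_image("wrist")
J=lambda P:R.from_euler('z',JIG[2]).apply(np.array(P)/1000)+[*JIG[:2],0]
for n,p in dict(foot=(-68,0,8),bed=(-35,0,36),t1b=(-45,0,36),t1t=(-45,0,44),u_b=(-45,0,46),u_t=(-45,0,54),far_t=(45,0,54),disc=(0,0,54)).items(): print(n,w2pix(d,J(p))[0].round(1))
print(held(d,G2,[[-45,0,0],[-45,0,8],[0,0,8],[45,0,8]]).round(1).tolist())
```

```text
foot [247.1  60.9]
bed [247.1 174.9]
t1b [246.9 152.2]
t1t [246.7 164.9]
u_b [246.7 168.3]
u_t [246.5 183. ]
far_t [247.7 333. ]
disc [247.2 273.5]
[[248.9, 174.3], [248.8, 189.2], [248.9, 278.6], [248.9, 337.5]]
```

```bash
python3 -m jog '{"xyz":[[-0.0047,0,-0.0125],[0.019,0,-0.0083],[0.019,0,-0.0083],[0,0,0],[0,0,0],[0,0,0],[0,0,0]],"angular":[[0,0,0],[0,-0.008,0],[0,-0.008,0],[0,0,0],[0,0,0],[0,0,0],[0,0,0]],"gripper":[1,1,1,1,1,1,1]}' 60 | sed -n '2,6p'
cat >> h.py <<'E'
def edges(d,u0=225,u1=275):
    """rows of strong horizontal edges in the wrist picture's middle columns"""
    g=cv2.cvtColor(d["image"],cv2.COLOR_BGR2GRAY)[:,u0:u1].astype(float).mean(1); e=np.gradient(cv2.GaussianBlur(g[:,None],(1,5),0)[:,0])
    return [(i,round(e[i],1)) for i in range(2,382) if abs(e[i])>3 and abs(e[i])>=abs(e[i-1]) and abs(e[i])>abs(e[i+1])]
E
python3 - <<'E'
from h import *
st()
print("before",edges({"image":cv2.imread("pics/w10.png")[:,:512]},190,205))
print("w6",edges({"image":cv2.imread("pics/w6.png")[:,:512]},190,205))
d=optics.get_image("wrist");print(edges(d,190,205))
J=lambda P:R.from_euler('z',JIG[2]).apply(np.array(P)/1000)+[*JIG[:2],0]
for n,p in dict(foot=(-68,0,8),t1b=(-45,0,36),t1t=(-45,0,44),u_b=(-45,0,48),u_t=(-45,0,56),far_t=(45,0,56)).items(): print(n,w2pix(d,J(p))[0].round(1))
E
```

```text
ee_pos: [0.4647, 0.2028, 0.1957]
orientation: [0.101, 0.975, -0.022, 0.198]
contact_force: [-0.1, -0.0, -2.4]
grip_width: 0.062
finger_force: 75.6
t29.03 tcp [0.4647 0.2028 0.1957] xyaw 2.9355 z [ 0.382 -0.083 -0.92 ] F [-0.1 -0.  -2.4] w 0.0620 f 75.6 j [ 0.49  0.21 -0.77  0.27 -0.26  0.66]
before [(55, np.float64(-28.8)), (59, np.float64(6.9)), (75, np.float64(6.5)), (98, np.float64(-8.4)), (163, np.float64(12.9)), (181, np.float64(-15.0)), (195, np.float64(12.5)), (336, np.float64(-19.6)), (350, np.float64(-11.8))]
w6 [(105, np.float64(15.3)), (115, np.float64(-6.4)), (143, np.float64(4.6)), (182, np.float64(-25.5)), (194, np.float64(13.0)), (340, np.float64(-5.2)), (350, np.float64(-26.4))]
[(72, np.float64(-28.6)), (77, np.float64(7.0)), (92, np.float64(11.4)), (114, np.float64(-13.9)), (152, np.float64(-3.3)), (163, np.float64(13.8)), (181, np.float64(-15.7)), (195, np.float64(12.6)), (336, np.float64(-13.9)), (350, np.float64(-13.6))]
foot [250.3  80. ]
t1b [250.  169.4]
t1t [249.9 183.1]
u_b [249.9 190.4]
u_t [249.8 206.3]
far_t [249.5 336.1]
```

Run:
```python
from h import *
x=R.from_quat([.103,.978,-.019,.179]); x2=frame(2.9323,np.radians(20.7)); print((x.inv()*x2).magnitude())
plan([.4799,.2004,.1974],x2)
```

```text
0.0010482678745105721
shift tot [-0.049   0.0024  0.0149] 1 x [-0.049   0.0024  0.0149] | turn tot [-0.0005  0.013   0.0009] 1 x [-0.0005  0.013   0.0009]
  (if turned first) shift tot [-0.0495  0.0025  0.0129] 1 x [-0.0495  0.0025  0.0129] mm 15.4
```

```bash
python3 -m jog '{"xyz":[[0,0,0],[-0.025,0.001,0.0065],[-0.025,0.001,0.0065],[0.0018,0,0.0047],[0.0018,0,0.0047],[0,0,0],[0,0,0],[0,0,0]],"angular":[[-0.0005,0.013,0.0009],[0,0,0],[0,0,0],[0,0,0],[0,0,0],[0,0,0],[0,0,0],[0,0,0]],"gripper":[1,1,1,1,1,1,1,1]}' 60 | sed -n '2,6p'
python3 - <<'E'
from h import *
st();d=optics.get_image("wrist");print(edges(d,190,205))
E
```

```text
ee_pos: [0.4797, 0.2003, 0.1946]
orientation: [0.103, 0.978, -0.019, 0.179]
contact_force: [0.9, -0.4, -1.0]
grip_width: 0.0627
finger_force: 75.7
t29.75 tcp [0.4797 0.2003 0.1946] xyaw 2.9324 z [ 0.347 -0.073 -0.935] F [ 0.9 -0.4 -1. ] w 0.0627 f 75.7 j [ 0.46  0.24 -0.73  0.31 -0.22  0.64]
[(54, np.float64(-30.3)), (59, np.float64(6.6)), (75, np.float64(6.6)), (97, np.float64(-8.5)), (162, np.float64(12.9)), (181, np.float64(-15.2)), (195, np.float64(12.2)), (336, np.float64(-19.2)), (350, np.float64(-11.7))]
```

```bash
python3 -m jog '{"xyz":[[0.0012,0,0.0031],[0,0,0],[0,0,0]],"angular":[[0,0,0],[0,0,0],[0,0,0]],"gripper":[1,1,1]}' 60 | sed -n '2,4p'
python3 -m jog '{"xyz":[[0,0,0],[0,0,0],[0,0,0],[0,0,0],[-0.012,0,-0.031],[-0.04,0,-0.109],[-0.04,0,-0.109],[0,0,0]],"angular":[[0,0,0],[0,0,0],[0,0,0],[0,0,0],[0,0,0],[0,0,0],[0,0,0],[0,0,0]],"gripper":[0.05,0,0,0,0,0,0,0]}' 60 | sed -n '2,6p'
python3 -m jog '{"xyz":[[-0.02,0,-0.055],[-0.02,0,-0.055],[0,0,0],[0,0,0],[0,0,0],[0,0,0],[0,0,0],[0,0,0]],"angular":[[0,0,0],[0,0,0],[0,0.0366,0],[0,0.0366,0],[0,0.0366,0],[0,0,0],[0,0,0],[0,0,0]],"gripper":[0,0,0,0,0,0,0,0]}' 60 | sed -n '2,6p'
python3 - <<'E'
from h import *
st();d=optics.get_image("wrist");t=optics.get_image("scene")
c=cv2.resize(t["image"][170:270,250:330],None,fx=3.2,fy=3.84)
cv2.imwrite("pics/w11.png",np.hstack([d["image"],c]))
E
```

```text
ee_pos: [0.4798, 0.2003, 0.1943]
orientation: [0.103, 0.978, -0.019, 0.18]
contact_force: [-3.6, -1.9, 8.4]
ee_pos: [0.4819, 0.2017, 0.2794]
orientation: [0.103, 0.978, -0.016, 0.183]
contact_force: [1.1, 0.2, 1.2]
grip_width: 0.0854
finger_force: 0.0
ee_pos: [0.4788, 0.2004, 0.3076]
orientation: [0.104, 0.994, -0.001, 0.01]
contact_force: [0.1, 0.0, -0.4]
grip_width: 0.0853
finger_force: 0.0
t31.38 tcp [0.4788 0.2004 0.3076] xyaw 2.9324 z [ 0.019 -0.004 -1.   ] F [ 0.1  0.  -0.4] w 0.0853 f 0.0 j [ 0.4   0.22 -0.41  0.93 -0.01  0.61]
```

View pics/w11.png

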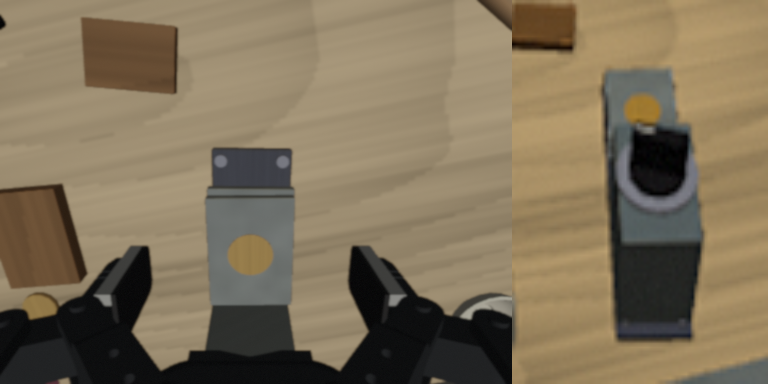

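Run:
```python
from h import *
st();d=optics.get_image("wrist");print([(a,float(b)) for a,b in edges(d,222,232)],[(a,float(b)) for a,b in edges(d,270,285)])
J=lambda P:R.from_euler('z',JIG[2]).apply(np.array(P)/1000)+[*JIG[:2],0]
for n,p in dict(foot=(-68,0,8),t1b=(-45,0,36),t1t=(-45,0,44),u_t=(-45,0,52),far_t=(45,0,52),disc=(0,0,52)).items(): print(n,w2pix(d,J(p))[0].round(1))
print(disc(d,(250,255)))
g=cv2.cvtColor(d["image"],cv2.COLOR_BGR2GRAY).astype(float)
for v in (168,225,280):
    r=np.gradient(cv2.GaussianBlur(g[v-4:v+5].mean(0)[:,None],(1,5),0)[:,0]); print(v,[(i,round(r[i],1)) for i in range(190,315) if abs(r[i])>5 and abs(r[i])==max(abs(r[i-3:i+4]))])
```

```text
t31.48 tcp [0.4782 0.2005 0.308 ] xyaw 2.9329 z [ 0.019 -0.004 -1.   ] F [-0.2  0.7  0.3] w 0.0855 f 0.0 j [ 0.4   0.22 -0.41  0.93 -0.01  0.61]
[(148, -21.3), (157, 6.0), (167, -6.0), (189, 14.2), (195, -12.4), (199, 12.3), (305, -16.1), (352, -7.6)] [(149, -25.3), (157, 6.8), (168, -7.0), (190, 13.3), (195, -12.6), (199, 12.6), (305, -16.7), (351, -7.6)]
foot [248.8 150.2]
t1b [248.7 188.6]
t1t [248.7 192.1]
u_t [248.6 195.9]
far_t [248.7 303.8]
disc [248.7 252.9]
(np.float64(206.64527968657046), [45.9, 222.8], [0, 188, 81, 95, 1043])
168 [(211, np.float64(-20.8)), (225, np.float64(-5.5)), (277, np.float64(6.7)), (291, np.float64(20.6))]
225 [(206, np.float64(-7.7)), (294, np.float64(7.0))]
280 [(208, np.float64(-6.1))]
```

```bash
cat >> h.py <<'E'
def bed(tz,dx=0,dy=0,yaw=0):
    """vertical tool over the bed, fingertips (at 64 mm opening) at height tz"""
    p=R.from_euler('z',JIG[2]).apply([dx,dy,0])+[*JIG[:2],tz+.167]
    plan(p,frame(np.pi+JIG[2]+yaw))
E
python3 -c "
from h import *
bed(.0455+.05)"
```

```text
shift tot [-0.1693 -0.0017  0.1551] 2 x [-0.0846 -0.0009  0.0775] | turn tot [ 0.0001  0.0059 -0.0002] 1 x [ 0.0001  0.0059 -0.0002]
  (if turned first) shift tot [-0.1721 -0.0018  0.1519] 2 x [-0.0861 -0.0009  0.076 ] mm 68.9
```

```bash
python3 -m jog '{"xyz":[[0,0,0],[-0.086,-0.0009,0.076],[-0.086,-0.0009,0.076],[0,0,0],[0,0,0],[0,0,0]],"angular":[[0,0.0059,0],[0,0,0],[0,0,0],[0,0,0],[0,0,0],[0,0,0]],"gripper":[0,0,0,0,0,0]}' 40 | sed -n '2,6p'
python3 -c "
from h import *
st();bed(.0455)"
```

```text
ee_pos: [0.5285, 0.1892, 0.2626]
orientation: [0.104, 0.995, 0.0, -0.001]
contact_force: [-0.2, 0.4, 0.3]
grip_width: 0.0853
finger_force: 0.0
t32.03 tcp [0.5285 0.1892 0.2626] xyaw 2.9324 z [-0.003  0.    -1.   ] F [-0.2  0.4  0.3] w 0.0853 f 0.0 j [ 0.34  0.34 -0.35  0.88  0.    0.55]
shift tot [-0.0005  0.0003  0.1669] 2 x [-0.0002  0.0001  0.0835] | turn tot [-0.     -0.0008 -0.0004] 1 x [-0.     -0.0008 -0.0004]
  (if turned first) shift tot [-1.000e-04  2.000e-04  1.669e-01] 2 x [-0.      0.0001  0.0835] mm 50.1
```

```bash
python3 -m jog '{"xyz":[[0,0,0.0835],[0,0,0.0835],[0,0,0],[0,0,0],[0,0,0],[0,0,0],[0,0,0],[0,0,0]],"angular":[[0,0,0],[0,0,0],[0,0,0],[0,0,0],[0,0,0],[0,0,0],[0,0,0],[0,0,0]],"gripper":[0,0,0,0,1,1,1,1]}' 40 | sed -n '2,6p'
python3 -m jog '{"xyz":[[0,0,0],[0,0,0],[0,0,0]],"angular":[[0,0,0],[0,0,0],[0,0,0]],"gripper":[1,1,1]}' 40 | sed -n '2,6p'
python3 -c "
from h import *
st();d=optics.get_image('wrist');cv2.imwrite('pics/a1.png',d['image']);print([(a,float(b)) for a,b in edges(d,222,232)])"
python3 -m jog '{"xyz":[[0,0,-0.0067],[0,0,-0.0067],[0,0,0],[0,0,0]],"angular":[[0,0,0],[0,0,0],[0,0,0],[0,0,0]],"gripper":[1,1,1,1]}' 40 | sed -n '2,6p'
python3 -c "
from h import *
st();d=optics.get_image('wrist');cv2.imwrite('pics/a2.png',d['image']);print([(a,float(b)) for a,b in edges(d,222,232)])
J=lambda P:R.from_euler('z',JIG[2]).apply(np.array(P)/1000)+[*JIG[:2],0]
for n,p in dict(foot=(-68,0,8),t1t=(-45,0,44),u_b=(-45,0,48),u_t=(-45,0,56),far_t=(45,0,56)).items(): print(n,w2pix(d,J(p))[0].round(1))
"
```

```text
ee_pos: [0.5296, 0.1897, 0.2149]
orientation: [0.104, 0.995, 0.001, 0.001]
contact_force: [-2.4, -0.4, 6.6]
grip_width: 0.0626
finger_force: 42.9
ee_pos: [0.5296, 0.1897, 0.2149]
orientation: [0.104, 0.995, 0.001, 0.001]
contact_force: [-2.8, 0.3, 6.9]
grip_width: 0.0626
finger_force: 42.9
t32.95 tcp [0.5296 0.1897 0.2149] xyaw 2.9327 z [ 0.001  0.002 -1.   ] F [-2.8  0.3  6.9] w 0.0626 f 42.9 j [ 0.34  0.39 -0.4   0.78  0.    0.55]
[(93, -22.3), (149, 13.9), (160, -14.1), (164, 13.5), (346, -18.3), (351, -7.7)]
ee_pos: [0.5291, 0.1893, 0.217]
orientation: [0.104, 0.995, 0.0, -0.0]
contact_force: [0.9, 0.1, -1.8]
grip_width: 0.0625
finger_force: 43.9
t33.33 tcp [0.5291 0.1893 0.217 ] xyaw 2.9324 z [-0.001  0.001 -1.   ] F [ 0.9  0.1 -1.8] w 0.0625 f 43.9 j [ 0.34  0.39 -0.4   0.78  0.    0.55]
[(94, -21.8), (150, 13.8), (160, -14.0), (164, 13.5), (346, -18.2), (351, -7.6)]
foot [248.6  95.1]
t1t [248.5 154.3]
u_b [248.4 156.3]
u_t [248.3 160.6]
far_t [248.6 347.9]
```

```bash
python3 -m jog '{"xyz":[[0,0,-0.0167],[0,0,-0.0167],[0,0,0],[0,0,0]],"angular":[[0,0,0],[0,0,0],[0,0,0],[0,0,0]],"gripper":[1,1,1,1]}' 40 | sed -n '2,6p'
python3 -c "
from h import *
st();d=optics.get_image('wrist');cv2.imwrite('pics/a3.png',d['image']);print([(a,float(b)) for a,b in edges(d,222,232)])
J=lambda P:R.from_euler('z',JIG[2]).apply(np.array(P)/1000)+[*JIG[:2],0]
for n,p in dict(foot=(-68,0,8),bed=(-35,0,36),t1t=(-45,0,44)).items(): print(n,w2pix(d,J(p))[0].round(1))
"
```

```text
ee_pos: [0.5292, 0.1894, 0.227]
orientation: [0.104, 0.995, 0.0, -0.0]
contact_force: [0.8, -0.1, -1.7]
grip_width: 0.0625
finger_force: 43.9
t33.72 tcp [0.5292 0.1894 0.227 ] xyaw 2.9324 z [-0.001  0.001 -1.   ] F [ 0.8 -0.1 -1.7] w 0.0625 f 43.9 j [ 0.34  0.38 -0.39  0.8   0.    0.55]
[(93, -21.8), (145, 13.7), (160, -14.1), (164, 13.4), (346, -18.1), (351, -7.6)]
foot [248.6  94. ]
bed [248.5 166.6]
t1t [248.4 149.4]
```

```bash
python3 -m jog '{"xyz":[[0.0127,0,0],[0,0,0.0167],[0,0,0.0133],[0,0,0],[0,0,0]],"angular":[[0,0,0],[0,0,0],[0,0,0],[0,0,0],[0,0,0]],"gripper":[1,1,1,1,1]}' 40 | sed -n '2,6p'
python3 -m jog '{"xyz":[[0,0,0.0033],[0,0,0.0033],[0,0,0],[0,0,0]],"angular":[[0,0,0],[0,0,0],[0,0,0],[0,0,0]],"gripper":[1,1,1,1]}' 40 | sed -n '2,6p'
```

```text
ee_pos: [0.5248, 0.19, 0.2169]
orientation: [0.104, 0.995, -0.0, -0.001]
contact_force: [-0.2, -0.8, -1.0]
grip_width: 0.062
finger_force: 43.9
ee_pos: [0.5252, 0.19, 0.2155]
orientation: [0.104, 0.995, 0.0, -0.001]
contact_force: [-0.0, -0.8, -1.0]
grip_width: 0.0624
finger_force: 43.9
```

```bash
python3 -m jog '{"xyz":[[0,0,0.0033],[0,0,0],[0,0,0]],"angular":[[0,0,0],[0,0,0],[0,0,0]],"gripper":[1,1,1]}' 40 | sed -n '2,4p'
python3 -m jog '{"xyz":[[0,0,0.0033],[0,0,0],[0,0,0]],"angular":[[0,0,0],[0,0,0],[0,0,0]],"gripper":[1,1,1]}' 40 | sed -n '2,4p'
```

```text
ee_pos: [0.5253, 0.1901, 0.215]
orientation: [0.104, 0.995, 0.0, -0.001]
contact_force: [-1.9, -1.6, 4.4]
ee_pos: [0.5253, 0.1901, 0.2149]
orientation: [0.104, 0.995, 0.0, -0.0]
contact_force: [-3.9, -1.5, 12.2]
```

```bash
python3 -m jog '{"xyz":[[0,0,0],[0,0,0],[0,0,0],[0,0,0],[0,0,-0.03],[0,0,-0.12],[0,0,-0.12],[0,0,0]],"angular":[[0,0,0],[0,0,0],[0,0,0],[0,0,0],[0,0,0],[0,0,0],[0,0,0],[0,0,0]],"gripper":[0,0,0,0,0,0,0,0]}' 40 | sed -n '2,6p'
python3 -m jog '{"xyz":[[0.09,0,0],[0.09,0,0],[0,0,0],[0,0,0]],"angular":[[0,0,0],[0,0,0],[0,0,0],[0,0,0]],"gripper":[0,0,0,0]}' 40 >/dev/null
cat >> h.py <<'E'
def pile(n,top=8,name=None):
    """compare expected jig/pile edges (n tiles below + top thickness) with the edges in the wrist picture, tool vertical"""
    d=optics.get_image("wrist"); 
    if name: cv2.imwrite(f"pics/{name}.png",d["image"])
    J=lambda P:R.from_euler('z',JIG[2]).apply(np.array(P)/1000)+[*JIG[:2],0]
    e=[(a,float(b)) for a,b in edges(d,222,232)]; print(e)
    for k,p in dict(foot=(-68,0,8),low=(-45,0,36+8*n),up=(-45,0,36+8*n+top),far=(45,0,36+8*n+top)).items():
        a=w2pix(d,J(p))[0]; b=w2pix(d,J(np.add(p,[1,0,0])))[0]; print(k,a.round(1),"px/mm %.2f"%(b-a)[1])
    h=36+8*n+top
    g=cv2.cvtColor(d["image"],cv2.COLOR_BGR2GRAY).astype(float)
    for x in (-30,25):
        L,C,Rr=[w2pix(d,J((x,y,h)))[0] for y in (-32,0,32)]; v=int(C[1])
        r=np.gradient(cv2.GaussianBlur(g[v-3:v+4].mean(0)[:,None],(1,5),0)[:,0]); f=lambda u:int(u)-10+int(np.argmax(abs(r[int(u)-10:int(u)+11])))
        print("x",x,"sides",L[0].round(1),Rr[0].round(1),"seen",f(L[0]),f(Rr[0]))
E
python3 -c "
from h import *
st();pile(1,8,'b1')"
```

```text
ee_pos: [0.5278, 0.1909, 0.3016]
orientation: [0.104, 0.995, 0.002, 0.004]
contact_force: [1.7, 1.0, 1.4]
grip_width: 0.0854
finger_force: 0.0
t36.02 tcp [0.4716 0.2014 0.2952] xyaw 2.9337 z [-0.001  0.001 -1.   ] F [ 0.1  0.3 -0.4] w 0.0853 f 0.0 j [ 0.4   0.22 -0.43  0.92  0.    0.61]
[(167, -22.5), (176, 5.2), (186, -5.5), (215, 14.0), (326, -17.9), (351, -7.0)]
foot [249.3 169.3] px/mm 1.24
low [249.2 214.1] px/mm 1.33
up [249.1 218.5] px/mm 1.37
far [249.1 329.3] px/mm 1.10
x -30 sides 202.6 295.7 seen 203 296
x 25 sides 205.6 292.6 seen 207 294
```

```bash
python3 -c "
from h import *
F=frame(np.pi-.1306,-TL);print(tile(-90)-F.apply([0,0,.167]))
plan([.55,-.22,.35],F)"
```

```text
[ 0.54951275 -0.23135246  0.185075  ]
shift tot [-0.5431 -1.3209 -0.1837] 12 x [-0.0453 -0.1101 -0.0153] | turn tot [ 0.0078  0.1942 -0.0239] 6 x [ 0.0013  0.0324 -0.004 ]
  (if turned first) shift tot [-0.2547 -1.3593 -0.4012] 12 x [-0.0212 -0.1133 -0.0334] mm 432.0
```

```bash
python3 -m jog '{"xyz":[[-0.0453,-0.11,-0.0153],[-0.0453,-0.11,-0.0153],[-0.0453,-0.11,-0.0153],[-0.0453,-0.11,-0.0153],[-0.0453,-0.11,-0.0153],[-0.0453,-0.11,-0.0153],[-0.0453,-0.11,-0.0153],[-0.0453,-0.11,-0.0153]],"angular":[[0,0,0],[0,0,0],[0,0,0],[0,0,0],[0,0,0],[0,0,0],[0,0,0],[0,0,0]],"gripper":[0,0,0,0,0,0,0,0]}' >/dev/null
python3 -m jog '{"xyz":[[-0.0453,-0.11,-0.0153],[-0.0453,-0.11,-0.0153],[-0.0453,-0.11,-0.0153],[-0.0453,-0.11,-0.0153],[0,0,0],[0,0,0],[0,0,0],[0,0,0]],"angular":[[0,0,0],[0,0,0],[0,0,0],[0,0,0],[0.0013,0.0324,-0.004],[0.0013,0.0324,-0.004],[0.0013,0.0324,-0.004],[0.0013,0.0324,-0.004]],"gripper":[0,0,0,0,0,0,0,0]}' >/dev/null
python3 -m jog '{"xyz":[[0,0,0],[0,0,0],[0,0,0],[0,0,0],[0,0,0]],"angular":[[0.0013,0.0324,-0.004],[0.0013,0.0324,-0.004],[0,0,0],[0,0,0],[0,0,0]],"gripper":[0,0,0,0,0]}' 60 | sed -n '2,4p'
python3 -c "
from h import *
st();rk(-90,35,0,.06,.167)"
```

```text
ee_pos: [0.5504, -0.2205, 0.349]
orientation: [0.063, 0.952, 0.019, -0.299]
contact_force: [0.1, -0.7, 1.0]
t37.82 tcp [ 0.5504 -0.2205  0.349 ] xyaw 3.0093 z [-0.567  0.075 -0.82 ] F [ 0.1 -0.7  1. ] w 0.0855 f 0.0 j [-0.35  0.66  0.25  1.76 -0.12 -0.18]
shift tot [-0.1998 -0.0358  0.2832] 3 x [-0.0666 -0.0119  0.0944] | turn tot [ 0.      0.0006 -0.0004] 1 x [ 0.      0.0006 -0.0004]
  (if turned first) shift tot [-0.2002 -0.0361  0.2829] 3 x [-0.0667 -0.012   0.0943] mm 104.5
```

```bash
python3 -m jog '{"xyz":[[-0.0666,-0.0107,0.0944],[-0.0666,-0.0107,0.0944],[-0.0666,-0.0107,0.0944],[0,0,0],[0,0,0],[0,0,0]],"angular":[[0,0,0],[0,0,0],[0,0,0],[0,0,0],[0,0,0],[0,0,0]],"gripper":[0,0,0,0,0,0]}' 60 | sed -n '2,4p'
python3 -c "
from h import *
st();rk(-90,35,0,0,.167)
d=optics.get_image('wrist'); p=w2pix(d,tile(-90,0,0,8))[0]; print(p,disc(d,p)); cv2.imwrite('pics/w12.png',d['image'])"
```

```text
ee_pos: [0.549, -0.2298, 0.248]
orientation: [0.063, 0.952, 0.019, -0.3]
contact_force: [-0.1, -0.3, -0.1]
t38.32 tcp [ 0.549  -0.2298  0.248 ] xyaw 3.0095 z [-0.568  0.074 -0.82 ] F [-0.1 -0.3 -0.1] w 0.0851 f 0.0 j [-0.36  0.73  0.14  1.57 -0.13 -0.19]
shift tot [-0.122  -0.0047  0.1708] 2 x [-0.061  -0.0023  0.0854] | turn tot [-0.0001  0.0004 -0.0004] 1 x [-0.0001  0.0004 -0.0004]
  (if turned first) shift tot [-0.1222 -0.0049  0.1707] 2 x [-0.0611 -0.0024  0.0853] mm 63.0
[247.34730896 270.54730221] (np.float64(2.1308898985024074), [245.3, 271.0], [219, 248, 53, 47, 1950])
```

```bash
python3 -m jog '{"xyz":[[-0.0305,-0.0015,0.0427],[-0.0305,-0.0015,0.0427],[-0.0305,-0.0015,0.0427],[-0.0305,-0.0015,0.0427],[0,0,0],[0,0,0],[0,0,0],[0,0,0]],"angular":[[0,0,0],[0,0,0],[0,0,0],[0,0,0],[0,0,0],[0,0,0],[0,0,0],[0,0,0]],"gripper":[0,0,0,0,0,0,1,1]}' 60 | sed -n '2,4p'
python3 -m jog '{"xyz":[[0,0,0],[0,0,0],[0,0,0],[0,0,0],[0,0,0],[0,0,0]],"angular":[[0,0,0],[0,0,0],[0,0,0],[0,0,0],[0,0,0],[0,0,0]],"gripper":[1,1,1,1,1,1]}' 60
python3 -c "
from h import *
st();rk(-90,35,0,0,.167)"
```

```text
ee_pos: [0.5497, -0.2318, 0.1844]
orientation: [0.063, 0.952, 0.019, -0.3]
contact_force: [-0.8, -4.2, 2.0]
clock: 39.53
ee_pos: [0.55, -0.2318, 0.185]
orientation: [0.062, 0.952, 0.019, -0.299]
contact_force: [2.0, -0.7, 7.5]
grip_width: 0.0616
finger_force: 64.5
t39.53 tcp [ 0.55   -0.2318  0.185 ] xyaw 3.0099 z [-0.568  0.073 -0.82 ] F [ 2.  -0.7  7.5] w 0.0616 f 64.5 j [-0.36  0.79  0.1   1.47 -0.13 -0.19]
shift tot [0.0017 0.0014 0.0008] 1 x [0.0017 0.0014 0.0008] | turn tot [-0.0004  0.0005 -0.0003] 1 x [-0.0004  0.0005 -0.0003]
  (if turned first) shift tot [0.0017 0.0014 0.0008] 1 x [0.0017 0.0014 0.0008] mm 0.7
```

```bash
python3 -m jog '{"xyz":[[0,0,-0.002],[0.03,0,0],[0.03,0,0],[0.03,0,0],[0.03,0,0],[0,0,0]],"angular":[[0,0,0],[0,0,0],[0,0,0],[0,0,0],[0,0,0],[0,0,0]],"gripper":[1,1,1,1,1,1]}' 60 | sed -n '2,4p'
python3 -m jog '{"xyz":[[0,0,-0.03],[0,0,-0.07],[0,0,-0.1],[0.08,0,-0.08],[0.1,0,-0.08],[0,0,0],[0,0,0],[0,0,0]],"angular":[[0,0,0],[0,0,0],[0,0,0],[0,0,0],[0,0,0],[0,0,0],[0,0,0],[0,0,0]],"gripper":[1,1,1,1,1,1,1,1]}' 60
cat >> h.py <<'E'
G0=grip([.55,-.2318,.185],frame(np.pi-.1306,-np.radians(34.8)).as_quat(),-90,0,0)
G0[0][1]=0
E
python3 - <<'E'
from h import *
st()
d=optics.get_image("wrist");p=held(d,G0,[[0,0,8]])[0]; print(G0[0],p,disc(d,p),[(a,float(b)) for a,b in edges(d,190,205)],held(d,G0,[[-45,0,0],[-45,0,8],[45,0,8]]).round(1).tolist()); cv2.imwrite("pics/w13.png",d["image"])
plan([.46,.08,.34],place(G0,.1,pr=False)[1])
E
```

```text
ee_pos: [0.5202, -0.2278, 0.2059]
orientation: [0.063, 0.952, 0.019, -0.3]
contact_force: [1.7, -0.2, 9.4]
clock: 40.7
ee_pos: [0.5383, -0.23, 0.3228]
orientation: [0.063, 0.951, 0.02, -0.301]
contact_force: [0.6, 0.1, -1.9]
grip_width: 0.0616
finger_force: 65.4
t40.70 tcp [ 0.5383 -0.23    0.3228] xyaw 3.0101 z [-0.57   0.075 -0.819] F [ 0.6  0.1 -1.9] w 0.0616 f 65.4 j [-0.37  0.66  0.19  1.7  -0.14 -0.19]
[0.00108426 0.         0.17124635] [249.60241557 256.59250261] (np.float64(1.61937530370546), [249.8, 258.2], [213, 225, 75, 67, 3960]) [(11, -3.5), (36, 3.1), (155, -11.5), (343, 9.6), (350, -29.8)] [[249.6, 152.0], [249.6, 156.1], [249.6, 340.3]]
shift tot [0.3558 0.9901 0.1773] 9 x [0.0395 0.11   0.0197] | turn tot [-0.0075 -0.1963  0.0237] 6 x [-0.0012 -0.0327  0.004 ]
  (if turned first) shift tot [ 0.4677  0.957  -0.0615] 9 x [ 0.052   0.1063 -0.0068] mm 320.1
```

```bash
python3 -m jog '{"xyz":[[0.0395,0.11,0.0197],[0.0395,0.11,0.0197],[0.0395,0.11,0.0197],[0.0395,0.11,0.0197],[0.0395,0.11,0.0197],[0.0395,0.11,0.0197],[0.0395,0.11,0.0197],[0.0395,0.11,0.0197]],"angular":[[0,0,0],[0,0,0],[0,0,0],[0,0,0],[0,0,0],[0,0,0],[0,0,0],[0,0,0]],"gripper":[1,1,1,1,1,1,1,1]}' 60 >/dev/null
python3 -m jog '{"xyz":[[0.0395,0.11,0.0197],[0,0,0],[0,0,0],[0,0,0],[0,0,0],[0,0,0],[0,0,0],[0,0,0]],"angular":[[0,0,0],[-0.0012,-0.0327,0.004],[-0.0012,-0.0327,0.004],[-0.0012,-0.0327,0.004],[-0.0012,-0.0327,0.004],[-0.0012,-0.0327,0.004],[-0.0012,-0.0327,0.004],[0,0,0]],"gripper":[1,1,1,1,1,1,1,1]}' 60 >/dev/null
python3 -m jog '{"xyz":[[0,0,0],[0,0,0],[0,0,0]],"angular":[[0,0,0],[0,0,0],[0,0,0]],"gripper":[1,1,1]}' 60
python3 - <<'E'
from h import *
st();place(G0,.10,-.0007)
E
```

```text
clock: 42.33
ee_pos: [0.4602, 0.0798, 0.3401]
orientation: [0.104, 0.995, -0.001, 0.0]
contact_force: [-1.2, 0.5, -0.7]
grip_width: 0.0618
finger_force: 65.5
t42.33 tcp [0.4602 0.0798 0.3401] xyaw 2.9330 z [-0.    -0.002 -1.   ] F [-1.2  0.5 -0.7] w 0.0618 f 65.5 j [ 0.17  0.1  -0.46  1.01 -0.    0.38]
tcp [0.5283 0.1893 0.2712]
shift tot [-0.1464  0.4047  0.2285] 4 x [-0.0366  0.1012  0.0571] | turn tot [-0.0007 -0.001  -0.0002] 1 x [-0.0007 -0.001  -0.0002]
  (if turned first) shift tot [-0.1459  0.4041  0.2299] 4 x [-0.0365  0.101   0.0575] mm 146.2
```

```bash
python3 -m jog '{"xyz":[[-0.0366,0.1012,0.05],[-0.0366,0.1012,0.05],[-0.0366,0.1012,0.05],[-0.0366,0.1012,0.05],[0,0,0],[0,0,0],[0,0,0],[0,0,0]],"angular":[[-0.0007,-0.001,0],[0,0,0],[0,0,0],[0,0,0],[0,0,0],[0,0,0],[0,0,0],[0,0,0]],"gripper":[1,1,1,1,1,1,1,1]}' 60 | sed -n '2,4p'
python3 - <<'E'
from h import *
st();place(G0,.056,-.0007)
E
```

```text
ee_pos: [0.5283, 0.1888, 0.281]
orientation: [0.104, 0.995, -0.0, 0.003]
contact_force: [-0.5, -0.1, -2.2]
t43.00 tcp [0.5283 0.1888 0.281 ] xyaw 2.9323 z [ 0.006 -0.001 -1.   ] F [-0.5 -0.1 -2.2] w 0.0613 f 65.9 j [ 0.34  0.32 -0.33  0.91 -0.    0.55]
tcp [0.5283 0.1893 0.2272]
shift tot [0.0015 0.0018 0.1792] 2 x [0.0008 0.0009 0.0896] | turn tot [-0.      0.0008 -0.0004] 1 x [-0.      0.0008 -0.0004]
  (if turned first) shift tot [0.001  0.0018 0.1792] 2 x [0.0005 0.0009 0.0896] mm 53.8
```

```bash
python3 -m jog '{"xyz":[[0.0005,0.0018,0.06],[0,0,0.06],[0,0,0.059],[0,0,0],[0,0,0]],"angular":[[0,0.0008,0],[0,0,0],[0,0,0],[0,0,0],[0,0,0]],"gripper":[1,1,1,1,1]}' 60 | sed -n '2,6p'
python3 -m jog '{"xyz":[[0,0,0.0033],[0,0,0.0033],[0,0,0],[0,0,0]],"angular":[[0,0,0],[0,0,0],[0,0,0],[0,0,0]],"gripper":[1,1,1,1]}' 60 | sed -n '2,4p'
python3 -m jog '{"xyz":[[0,0,0.0033],[0,0,0],[0,0,0]],"angular":[[0,0,0],[0,0,0],[0,0,0]],"gripper":[1,1,1]}' 60 | sed -n '2,4p'
python3 -c "
from h import *
st();place(G0,.052,-.0007)"
```

```text
ee_pos: [0.5281, 0.1891, 0.2275]
orientation: [0.105, 0.995, -0.0, 0.002]
contact_force: [0.6, 0.2, -1.1]
grip_width: 0.0617
finger_force: 65.8
ee_pos: [0.5291, 0.1901, 0.2263]
orientation: [0.104, 0.995, 0.0, 0.003]
contact_force: [-0.4, 1.0, -1.0]
ee_pos: [0.5287, 0.1901, 0.2244]
orientation: [0.104, 0.995, 0.0, 0.002]
contact_force: [0.0, 0.1, -1.4]
t44.00 tcp [0.5287 0.1901 0.2244] xyaw 2.9331 z [ 0.005 -0.    -1.   ] F [ 0.   0.1 -1.4] w 0.0614 f 65.8 j [ 0.35  0.38 -0.4   0.79 -0.    0.55]
tcp [0.5283 0.1893 0.2232]
shift tot [ 0.0008 -0.0028  0.0039] 1 x [ 0.0008 -0.0028  0.0039] | turn tot [ 0.0003  0.0004 -0.0001] 1 x [ 0.0003  0.0004 -0.0001]
  (if turned first) shift tot [ 0.0008 -0.0028  0.0039] 1 x [ 0.0008 -0.0028  0.0039] mm 1.5
```

```bash
python3 -m jog '{"xyz":[[0,0,0.0033],[0,0,0],[0,0,0]],"angular":[[0,0,0],[0,0,0],[0,0,0]],"gripper":[1,1,1]}' 60 | sed -n '2,4p'
python3 -m jog '{"xyz":[[0,0,0.0033],[0,0,0],[0,0,0]],"angular":[[0,0,0],[0,0,0],[0,0,0]],"gripper":[1,1,1]}' 60 | sed -n '2,4p'
```

```text
ee_pos: [0.5288, 0.1901, 0.2234]
orientation: [0.104, 0.995, 0.0, 0.002]
contact_force: [-0.9, -0.3, -0.7]
ee_pos: [0.5288, 0.1902, 0.2232]
orientation: [0.104, 0.995, 0.0, 0.003]
contact_force: [-2.5, -1.4, 8.1]
```

Contact as predicted. Release, back off and check numerically.

```bash
python3 -m jog '{"xyz":[[0,0,0],[0,0,0],[0,0,0],[0,0,0],[0,0,-0.03],[0,0,-0.12],[0,0,-0.12],[0,0,0]],"angular":[[0,0,0],[0,0,0],[0,0,0],[0,0,0],[0,0,0],[0,0,0],[0,0,0],[0,0,0]],"gripper":[0,0,0,0,0,0,0,0]}' 40 | sed -n '2,6p'
python3 -m jog '{"xyz":[[0.09,0,0],[0.09,0,0],[0,0,0],[0,0,0]],"angular":[[0,0,0],[0,0,0],[0,0,0],[0,0,0]],"gripper":[0,0,0,0]}' 40 >/dev/null
python3 -c "
from h import *
st();pile(2,8,'b2')
t=optics.get_image('top'); cv2.imwrite('pics/t2.png',t['image'])
h=cv2.cvtColor(t['image'],cv2.COLOR_BGR2HSV)
m=cv2.inRange(h,(5,100,20),(20,255,110))[150:280,200:330]; n,l,s,c=cv2.connectedComponentsWithStats(m)
print([(s[i].tolist(),(c[i]+[200,150]).round(1).tolist()) for i in range(1,n) if s[i][4]>200])
"
```

```text
ee_pos: [0.5308, 0.191, 0.3106]
orientation: [0.104, 0.995, 0.002, 0.007]
contact_force: [1.2, -0.1, 0.3]
grip_width: 0.0854
finger_force: 0.0
t45.50 tcp [0.4747 0.2014 0.3037] xyaw 2.9342 z [ 0.005 -0.    -1.   ] F [ 0.2 -0.1  0.1] w 0.0857 f 0.0 j [ 0.4   0.22 -0.41  0.94 -0.    0.61]
[(158, -21.1), (168, 4.8), (177, -5.0), (200, 3.7), (204, 12.1), (208, -12.2), (212, 12.5), (322, -16.2), (351, -7.2)]
foot [248.2 160.8] px/mm 1.22
low [248.  207.6] px/mm 1.34
up [247.9 211.9] px/mm 1.38
far [247.9 323.2] px/mm 1.10
x -30 sides 201.3 294.6 seen 203 296
x 25 sides 204.4 291.5 seen 206 294
[([69, 30, 28, 38, 914], [282.6, 198.9]), ([16, 90, 30, 25, 508], [230.9, 251.6])]
```

```bash
python3 -c "
from h import *
bed(.222+.03-.167,1e-3)"
```

```text
shift tot [-0.1813 -0.0037  0.1735] 2 x [-0.0906 -0.0018  0.0868] | turn tot [ 0.0005  0.002  -0.0001] 1 x [ 0.0005  0.002  -0.0001]
  (if turned first) shift tot [-0.1824 -0.0035  0.1724] 2 x [-0.0912 -0.0017  0.0862] mm 75.3
```

```bash
python3 -m jog '{"xyz":[[-0.0912,-0.0017,0.05],[-0.0912,-0.0017,0.06],[0,0,0.06],[0,0,0.1],[0,0,0],[0,0,0],[0,0,0],[0,0,0]],"angular":[[0.0005,0.002,0],[0,0,0],[0,0,0],[0,0,0],[0,0,0],[0,0,0],[0,0,0],[0,0,0]],"gripper":[0,0,0,0,0,0,1,1]}' 40 | sed -n '2,4p'
python3 -m jog '{"xyz":[[0,0,0],[0,0,0],[0,0,0],[0,0,0],[0,0,0]],"angular":[[0,0,0],[0,0,0],[0,0,0],[0,0,0],[0,0,0]],"gripper":[1,1,1,1,1]}' 40 | sed -n '2,6p'
python3 -m jog '{"xyz":[[0,0,-0.0133],[0,0,-0.0133],[0,0,0],[0,0,0]],"angular":[[0,0,0],[0,0,0],[0,0,0],[0,0,0]],"gripper":[1,1,1,1]}' 40 | sed -n '2,6p'
python3 -c "
from h import *
st();pile(2,12)"
```

```text
ee_pos: [0.5298, 0.1893, 0.224]
orientation: [0.104, 0.995, 0.0, 0.0]
contact_force: [0.2, 0.8, 0.7]
ee_pos: [0.5296, 0.1893, 0.2245]
orientation: [0.104, 0.995, 0.0, 0.001]
contact_force: [-1.6, -0.5, 7.6]
grip_width: 0.0622
finger_force: 43.4
ee_pos: [0.529, 0.1891, 0.2309]
orientation: [0.104, 0.995, -0.0, -0.0]
contact_force: [-0.0, -0.1, -1.4]
grip_width: 0.0624
finger_force: 43.7
t47.02 tcp [0.529  0.1891 0.2309] xyaw 2.9332 z [-0.001 -0.    -1.   ] F [-0.  -0.1 -1.4] w 0.0624 f 43.7 j [ 0.34  0.37 -0.39  0.81  0.    0.55]
[(93, -21.5), (147, 13.7), (153, -13.4), (157, 13.1), (339, -18.3), (352, -7.6)]
foot [249.7  94. ] px/mm 1.89
low [249.6 151.5] px/mm 2.23
up [249.5 157.3] px/mm 2.40
far [249.5 338.8] px/mm 1.69
x -30 sides 173.5 325.6 seen 173 326
x 25 sides 181.3 317.8 seen 173 327
```

```bash
python3 -m jog '{"xyz":[[0.0065,0,0],[0,0,0.01],[0,0,0.01],[0,0,0],[0,0,0]],"angular":[[0,0,0],[0,0,0],[0,0,0],[0,0,0],[0,0,0]],"gripper":[1,1,1,1,1]}' 40 | sed -n '2,4p'
python3 -m jog '{"xyz":[[0,0,0.0033],[0,0,0],[0,0,0]],"angular":[[0,0,0],[0,0,0],[0,0,0]],"gripper":[1,1,1]}' 40 | sed -n '2,4p'
python3 -m jog '{"xyz":[[0,0,0.0033],[0,0,0],[0,0,0]],"angular":[[0,0,0],[0,0,0],[0,0,0]],"gripper":[1,1,1]}' 40 | sed -n '2,4p'
```

```text
ee_pos: [0.5268, 0.1893, 0.2246]
orientation: [0.104, 0.995, -0.0, -0.001]
contact_force: [-2.2, -1.5, 6.5]
ee_pos: [0.5267, 0.1893, 0.2245]
orientation: [0.104, 0.995, -0.0, -0.001]
contact_force: [-5.5, -1.6, 15.7]
ee_pos: [0.5267, 0.1893, 0.2244]
orientation: [0.104, 0.995, -0.0, -0.001]
contact_force: [-8.4, -2.1, 23.5]
```

```bash
python3 -m jog '{"xyz":[[0,0,-0.006],[0,0,0],[0,0,0],[0,0,0],[0,0,-0.03],[0,0,-0.12],[0,0,-0.12],[0,0,0]],"angular":[[0,0,0],[0,0,0],[0,0,0],[0,0,0],[0,0,0],[0,0,0],[0,0,0],[0,0,0]],"gripper":[1,0,0,0,0,0,0,0]}' 40 | sed -n '2,6p'
python3 -m jog '{"xyz":[[0.09,0,0],[0.09,0,0],[0,0,0],[0,0,0]],"angular":[[0,0,0],[0,0,0],[0,0,0],[0,0,0]],"gripper":[0,0,0,0]}' 40 >/dev/null
python3 -c "
from h import *
st();pile(2,8,'b3')
t=optics.get_image('top')
h=cv2.cvtColor(t['image'],cv2.COLOR_BGR2HSV)
m=cv2.inRange(h,(5,100,20),(20,255,110))[150:280,200:330]; n,l,s,c=cv2.connectedComponentsWithStats(m)
i=[i for i in range(1,n) if s[i][4]>700][0]
r=cv2.minAreaRect(np.argwhere(l==i)[:,::-1].astype(np.float32)); B=cv2.boxPoints(r)+[200,150]
W=np.array([pix2w(t,*b,.016) for b in B]); print(W.round(4).tolist(),W.mean(0).round(4))
plan([.47,.0,.32],frame(np.pi-.117))
"
```

```text
ee_pos: [0.5295, 0.1902, 0.312]
orientation: [0.104, 0.995, 0.002, 0.004]
contact_force: [0.9, 0.6, 0.7]
grip_width: 0.0857
finger_force: 0.0
t48.98 tcp [0.4734 0.2007 0.3055] xyaw 2.9342 z [-0.001 -0.    -1.   ] F [ 1.4  0.3 -0.3] w 0.0854 f 0.0 j [ 0.4   0.22 -0.41  0.95  0.    0.61]
[(162, -22.2), (170, 7.6), (181, -7.6), (206, -3.3), (210, 14.7), (321, -17.7), (351, -7.3)]
foot [250.1 163.9] px/mm 1.21
low [250.  210.4] px/mm 1.33
up [250.  214.7] px/mm 1.37
far [249.8 325.2] px/mm 1.10
x -30 sides 203.8 296.2 seen 204 296
x 25 sides 206.7 293.1 seen 207 293
[[0.4612, 0.0385, 0.016], [0.5481, 0.0287, 0.016], [0.5414, -0.0323, 0.016], [0.4546, -0.022, 0.016]] [0.5013 0.0032 0.016 ]
shift tot [-0.1227 -0.6578 -0.0481] 6 x [-0.0204 -0.1096 -0.008 ] | turn tot [-0.0001 -0.0001 -0.0291] 1 x [-0.0001 -0.0001 -0.0291]
  (if turned first) shift tot [-0.0621 -0.6663 -0.0482] 6 x [-0.0103 -0.111  -0.008 ] mm 201.3
```

```bash
python3 -m jog '{"xyz":[[0,0,0],[-0.0103,-0.111,-0.008],[-0.0103,-0.111,-0.008],[-0.0103,-0.111,-0.008],[-0.0103,-0.111,-0.008],[-0.0103,-0.111,-0.008],[-0.0103,-0.111,-0.008],[0,0,0]],"angular":[[0,0,-0.0291],[0,0,0],[0,0,0],[0,0,0],[0,0,0],[0,0,0],[0,0,0],[0,0,0]],"gripper":[0,0,0,0,0,0,0,0]}' 40 | sed -n '2,4p'
cat >> h.py <<'E'
def cover(cam="wrist",lim=900):
    d=optics.get_image(cam); h=cv2.cvtColor(d["image"],cv2.COLOR_BGR2HSV)
    m=cv2.inRange(h,(5,90,20),(20,255,150)) ; m=cv2.morphologyEx(m,cv2.MORPH_OPEN,np.ones((5,5)))
    n,l,s,c=cv2.connectedComponentsWithStats(m)
    for i in range(1,n):
        if s[i][4]<lim: continue
        r=cv2.minAreaRect(np.argwhere(l==i)[:,::-1].astype(np.float32)); B=cv2.boxPoints(r)
        W=np.array([pix2w(d,*b,.016) for b in B]); e=[np.linalg.norm(W[1]-W[0]),np.linalg.norm(W[2]-W[1])]; k=int(e[1]>e[0]); v=W[k+1]-W[k]
        if not (.05<max(e)<.14): continue
        print(s[i].tolist(),"ctr",W.mean(0).round(4),"size",np.round(e,3),"yaw %.3f"%((np.arctan2(v[1],v[0])+np.pi/2)%np.pi-np.pi/2))
    return d
E
python3 -c "
from h import *
st();d=cover();cv2.imwrite('pics/c1.png',d['image']);cover('top',400)
plan([.5013,.0032,.25],frame(np.pi-.115))"
```

```text
ee_pos: [0.4701, -0.0048, 0.3202]
orientation: [0.062, 0.998, -0.002, -0.0]
contact_force: [-0.4, 0.4, -0.1]
t49.75 tcp [ 0.4701 -0.0048  0.3202] xyaw 3.0182 z [-0.    -0.003 -1.   ] F [-0.4  0.4 -0.1] w 0.0854 f 0.0 j [-0.01  0.13 -0.48  0.96 -0.    0.11]
[362, 0, 106, 73, 6037] ctr [0.3763 0.1287 0.016 ] size [0.047 0.07 ] yaw 1.281
[228, 153, 76, 101, 7453] ctr [0.4983 0.0046 0.016 ] size [0.091 0.061] yaw -0.142
[457, 206, 28, 49, 1261] ctr [ 0.4176 -0.4404  0.016 ] size [0.063 0.115] yaw -0.038
[216, 239, 31, 27, 630] ctr [0.3781 0.1298 0.016 ] size [0.052 0.071] yaw 1.295
shift tot [-0.1015  0.0281  0.2327] 2 x [-0.0507  0.014   0.1164] | turn tot [-0.0001 -0.0002 -0.0019] 1 x [-0.0001 -0.0002 -0.0019]
  (if turned first) shift tot [-0.1015  0.0274  0.2328] 2 x [-0.0507  0.0137  0.1164] mm 76.6
```

```bash
python3 -m jog '{"xyz":[[-0.049,0.014,0.116],[-0.049,0.014,0.116],[0,0,0],[0,0,0],[0,0,0]],"angular":[[0,0,0.001],[0,0,0],[0,0,0],[0,0,0],[0,0,0]],"gripper":[0,0,0,0,0]}' 40 | sed -n '2,4p'
python3 -c "
from h import *
st();d=cover();cv2.imwrite('pics/c2.png',d['image'])
g=[(a,float(b)) for a,b in edges(d,235,265)];print(g)
P=np.array([[45,0,16],[-45,0,16],[-45,0,0],[0,32,16],[0,-32,16]])/1000
print(w2pix(d,R.from_euler('z',-.12).apply(P)+[.5,.004,0]).round(1).tolist())
gr=cv2.cvtColor(d['image'],cv2.COLOR_BGR2GRAY).astype(float)
for v in (190,230): 
  r=np.gradient(cv2.GaussianBlur(gr[v-3:v+4].mean(0)[:,None],(1,5),0)[:,0]); print(v,[(i,round(r[i],1)) for i in range(160,340) if abs(r[i])>6 and abs(r[i])==max(abs(r[i-3:i+4]))])
plan([.5,.004,.174],frame(np.pi-.12))"
```

```text
ee_pos: [0.4994, 0.0056, 0.2505]
orientation: [0.059, 0.998, -0.0, -0.001]
contact_force: [-0.0, 0.3, 0.5]
t50.27 tcp [0.4994 0.0056 0.2505] xyaw 3.0227 z [-0.002 -0.    -1.   ] F [-0.   0.3  0.5] w 0.0852 f 0.0 j [ 0.01  0.25 -0.51  0.81 -0.    0.13]
[387, 0, 118, 22, 1584] ctr [0.4005 0.1241 0.016 ] size [0.063 0.011] yaw 1.453
[196, 133, 104, 135, 13385] ctr [0.4986 0.0043 0.016 ] size [0.091 0.062] yaw -0.165
[(132, -22.1), (136, 8.6), (267, 13.4), (281, -4.0), (290, 3.7), (355, -26.9)]
[[247.4, 268.5], [247.3, 136.0], [247.5, 132.2], [297.4, 206.4], [197.3, 206.1]]
190 [(197, np.float64(-15.0)), (298, np.float64(15.9))]
230 [(199, np.float64(-14.1)), (296, np.float64(15.8))]
shift tot [-0.0019 -0.0044  0.2573] 2 x [-0.001  -0.0022  0.1287] | turn tot [-0.0001 -0.0002  0.0003] 1 x [-0.0001 -0.0002  0.0003]
  (if turned first) shift tot [-0.0018 -0.0045  0.2573] 2 x [-0.0009 -0.0023  0.1287] mm 77.2
```

```bash
python3 -m jog '{"xyz":[[-0.001,-0.003,0.085],[0,0,0.085],[0,0,0.085],[0,0,0],[0,0,0],[0,0,0],[0,0,0],[0,0,0]],"angular":[[0,0,0],[0,0,0],[0,0,0],[0,0,0],[0,0,0],[0,0,0],[0,0,0],[0,0,0]],"gripper":[0,0,0,0,0,0,1,1]}' 50 | sed -n '2,4p'
python3 -m jog '{"xyz":[[0,0,0],[0,0,0],[0,0,0],[0,0,0],[0,0,0],[0,0,0]],"angular":[[0,0,0],[0,0,0],[0,0,0],[0,0,0],[0,0,0],[0,0,0]],"gripper":[1,1,1,1,1,1]}' 50 | sed -n '2,6p'
python3 -c "
from h import *
st()"
```

```text
ee_pos: [0.5005, 0.0039, 0.1754]
orientation: [0.06, 0.998, -0.0, 0.001]
contact_force: [0.3, -0.5, 1.5]
ee_pos: [0.5005, 0.0039, 0.1757]
orientation: [0.06, 0.998, -0.0, 0.001]
contact_force: [-2.2, -0.2, 11.0]
grip_width: 0.0622
finger_force: 53.0
t51.48 tcp [0.5005 0.0039 0.1757] xyaw 3.0214 z [ 0.002 -0.    -1.   ] F [-2.2 -0.2 11. ] w 0.0622 f 53.0 j [ 0.01  0.34 -0.59  0.64 -0.    0.13]
```

```bash
python3 -m jog '{"xyz":[[0,0,-0.06],[0,0,-0.13],[0,0,-0.13],[0,0,-0.13],[0,0,0],[0,0,0],[0,0,0]],"angular":[[0,0,0],[0,0,0],[0,0,0],[0,0,0],[0,0,0],[0,0,0],[0,0,0]],"gripper":[1,1,1,1,1,1,1]}' 50 | sed -n '2,6p'
python3 -c "
from h import *
st()
bed(.29-.167,-.0002)"
```

```text
ee_pos: [0.4995, 0.0039, 0.309]
orientation: [0.06, 0.998, -0.0, -0.0]
contact_force: [0.7, 0.2, -1.3]
grip_width: 0.0624
finger_force: 56.3
t52.07 tcp [0.4995 0.0039 0.309 ] xyaw 3.0213 z [-0. -0. -1.] F [ 0.7  0.2 -1.3] w 0.0624 f 56.3 j [ 0.01  0.19 -0.44  0.95 -0.    0.13]
shift tot [-0.0211  0.6253  0.0631] 5 x [-0.0042  0.1251  0.0126] | turn tot [-0.0002 -0.0001  0.0279] 1 x [-0.0002 -0.0001  0.0279]
  (if turned first) shift tot [0.0338 0.6247 0.0634] 5 x [0.0068 0.1249 0.0127] mm 188.7
```

```bash
python3 -m jog '{"xyz":[[0,0,0],[0.0068,0.125,0],[0.0068,0.125,0],[0.0068,0.125,0],[0.0068,0.125,0],[0.0068,0.125,0],[0,0,0],[0,0,0]],"angular":[[0,0,0.0279],[0,0,0],[0,0,0],[0,0,0],[0,0,0],[0,0,0],[0,0,0],[0,0,0]],"gripper":[1,1,1,1,1,1,1,1]}' 50 | sed -n '2,6p'
python3 -m jog '{"xyz":[[0,0,0],[0,0,0]],"angular":[[0,0,0],[0,0,0]],"gripper":[1,1]}' 50 | sed -n '2,6p'
python3 -c "
from h import *
st()
bed(.2397-.167,-.0002)
d=optics.get_image('wrist');print([(a,float(b)) for a,b in edges(d,222,232)]);s=manip.state();Rc=R.from_quat(s['orientation'])
print(w2pix(d,s['ee_pos']+Rc.apply(np.array([[.046,0,.1757],[.046,0,.1597],[-.044,0,.1597]]))).round(1).tolist());pile(3,1)"
```

```text
ee_pos: [0.5276, 0.191, 0.3064]
orientation: [0.102, 0.995, -0.001, -0.002]
contact_force: [-0.1, 0.1, -0.7]
grip_width: 0.0623
finger_force: 56.3
ee_pos: [0.5277, 0.1884, 0.3073]
orientation: [0.104, 0.995, -0.001, -0.002]
contact_force: [-0.1, 0.0, -0.5]
grip_width: 0.0621
finger_force: 56.3
t52.90 tcp [0.5277 0.1884 0.3073] xyaw 2.9328 z [-0.004 -0.002 -1.   ] F [-0.1  0.  -0.5] w 0.0621 f 56.3 j [ 0.34  0.3  -0.3   0.98 -0.    0.55]
shift tot [-0.0021  0.0041  0.2252] 2 x [-0.001   0.002   0.1126] | turn tot [-0.0007 -0.0011 -0.0003] 1 x [-0.0007 -0.0011 -0.0003]
  (if turned first) shift tot [-0.0013  0.0036  0.2252] 2 x [-0.0007  0.0018  0.1126] mm 67.6
[(92, -20.2), (99, 8.3), (111, -8.5), (128, 14.1), (153, -21.4), (160, 11.4), (346, 3.6), (351, -20.9)]
[[249.2, 152.6], [249.1, 160.9], [248.9, 350.1]]
[(92, -21.5), (99, 8.8), (111, -8.9), (128, 15.5), (153, -21.4), (160, 11.4), (351, -19.5)]
foot [251.8  92.6] px/mm 1.35
low [252.  132.4] px/mm 1.57
up [252.  132.6] px/mm 1.58
far [251.8 259.1] px/mm 1.25
x -30 sides 202.6 301.4 seen 203 301
x 25 sides 205.8 297.9 seen 202 303
```

```bash
python3 -m jog '{"xyz":[[0.0014,0.0036,0.075],[0,0,0.075],[0,0,0.07],[0,0,0],[0,0,0],[0,0,0]],"angular":[[-0.0007,-0.0011,0],[0,0,0],[0,0,0],[0,0,0],[0,0,0],[0,0,0]],"gripper":[1,1,1,1,1,1]}' 50 | sed -n '2,6p'
python3 -m jog '{"xyz":[[0,0,0.0033],[0,0,0.0033],[0,0,0],[0,0,0]],"angular":[[0,0,0],[0,0,0],[0,0,0],[0,0,0]],"gripper":[1,1,1,1]}' 50 | sed -n '2,4p'
python3 -c "
from h import *
st();bed(.2357-.167,-.001)
d=optics.get_image('wrist');print([(a,float(b)) for a,b in edges(d,222,232)])"
```

```text
ee_pos: [0.5287, 0.1902, 0.2434]
orientation: [0.104, 0.995, 0.001, 0.001]
contact_force: [-1.0, 0.2, 0.4]
grip_width: 0.0623
finger_force: 56.3
ee_pos: [0.5285, 0.1907, 0.241]
orientation: [0.104, 0.995, 0.001, 0.001]
contact_force: [0.0, 0.0, -0.6]
t53.83 tcp [0.5285 0.1907 0.241 ] xyaw 2.9336 z [ 0.003  0.001 -1.   ] F [ 0.   0.  -0.6] w 0.0625 f 56.3 j [ 0.35  0.36 -0.38  0.83  0.    0.55]
shift tot [ 0.0023 -0.0045  0.0176] 1 x [ 0.0023 -0.0045  0.0176] | turn tot [0.0006 0.0009 0.    ] 1 x [0.0006 0.0009 0.    ]
  (if turned first) shift tot [ 0.0022 -0.0044  0.0176] 1 x [ 0.0022 -0.0044  0.0176] mm 5.5
[(93, -23.2), (145, 15.0), (153, -20.3), (160, 11.6), (347, -10.7), (351, -8.6)]
```

```bash
python3 -m jog '{"xyz":[[0.006,-0.0025,0.0033],[0,0,0.0033],[0,0,0.0033],[0,0,0],[0,0,0],[0,0,0]],"angular":[[0.0006,0.0009,0],[0,0,0],[0,0,0],[0,0,0],[0,0,0],[0,0,0]],"gripper":[1,1,1,1,1,1]}' 50 | sed -n '2,4p'
python3 -c "
from h import *
st();d=optics.get_image('wrist');print([(a,float(b)) for a,b in edges(d,222,232)])
J=lambda P:R.from_euler('z',JIG[2]).apply(np.array(P)/1000)+[*JIG[:2],0]
z=manip.state()['ee_pos'][2]*1000-175.7;print(z,w2pix(d,[J((-45,0,60)),J((-45,0,z)),J((-44,0,z))])[:,1])"
```

```text
ee_pos: [0.5263, 0.1902, 0.2373]
orientation: [0.104, 0.995, -0.0, -0.001]
contact_force: [0.8, -0.1, -1.2]
t54.38 tcp [0.5263 0.1902 0.2373] xyaw 2.9336 z [-0.001 -0.    -1.   ] F [ 0.8 -0.1 -1.2] w 0.0621 f 56.3 j [ 0.35  0.36 -0.38  0.83  0.    0.55]
[(98, -23.0), (153, -4.4), (160, 11.5), (347, -10.6), (351, -8.7)]
61.65559390379832 [158.82271359 159.65507265 161.89762398]
```

```bash
python3 -m jog '{"xyz":[[0,0,0.0033],[0,0,0.0025],[0,0,0],[0,0,0]],"angular":[[0,0,0],[0,0,0],[0,0,0],[0,0,0]],"gripper":[1,1,1,1]}' 50 | sed -n '2,4p'
python3 -m jog '{"xyz":[[0,0,0.002],[0,0,0],[0,0,0]],"angular":[[0,0,0],[0,0,0],[0,0,0]],"gripper":[1,1,1]}' 50 | sed -n '2,4p'
```

```text
ee_pos: [0.5264, 0.1903, 0.2358]
orientation: [0.104, 0.995, -0.0, -0.0]
contact_force: [-0.9, -0.6, 1.6]
ee_pos: [0.5263, 0.1903, 0.2358]
orientation: [0.104, 0.995, -0.0, -0.0]
contact_force: [-3.5, -0.7, 6.5]
```

```bash
python3 -m jog '{"xyz":[[0,0,0],[0,0,0],[0,0,0],[0,0,0],[0,0,-0.03],[0,0,-0.12],[0,0,-0.12],[0,0,0]],"angular":[[0,0,0],[0,0,0],[0,0,0],[0,0,0],[0,0,0],[0,0,0],[0,0,0],[0,0,0]],"gripper":[0,0,0,0,0,0,0,0]}' 50 | sed -n '2,6p'
python3 -m jog '{"xyz":[[0.12,0,-0.02],[0.12,0,-0.02],[0,0,0],[0,0,0]],"angular":[[0,0,0],[0,0,0],[0,0,0],[0,0,0]],"gripper":[0,0,0,0]}' 50 >/dev/null
python3 -c "
from h import *
st();pile(3,16)
d=optics.get_image('wrist');s=optics.get_image('scene')
a=cv2.resize(d['image'][110:330,150:350],None,fx=2,fy=2);b=cv2.resize(s['image'][170:270,245:325],None,fx=4.4,fy=4.4)
cv2.imwrite('pics/w14.png',np.hstack([a,b]))
print(w2pix(d,[.637,.166,.153]), a.shape,b.shape)"
```

```text
ee_pos: [0.5288, 0.1911, 0.3233]
orientation: [0.104, 0.995, 0.002, 0.004]
contact_force: [1.4, 0.5, 1.6]
grip_width: 0.0851
finger_force: 0.0
t56.02 tcp [0.4547 0.2054 0.3291] xyaw 2.9353 z [ 0.  0. -1.] F [ 0.4 -0.   0.4] w 0.0853 f 0.0 j [ 0.42  0.17 -0.41  0.99  0.    0.63]
[(176, -22.5), (184, 9.1), (194, -9.1), (223, -4.7), (230, 11.3), (334, -10.0), (351, -7.4)]
foot [248.9 178.3] px/mm 1.08
low [248.6 226. ] px/mm 1.20
up [248.5 235.2] px/mm 1.27
far [248.4 338.3] px/mm 1.03
x -30 sides 204.7 292.3 seen 206 293
x 25 sides 207.3 289.5 seen 209 290
[[246.88621273 510.16517724]] (440, 400, 3) (440, 352, 3)
```

View pics/w14.png

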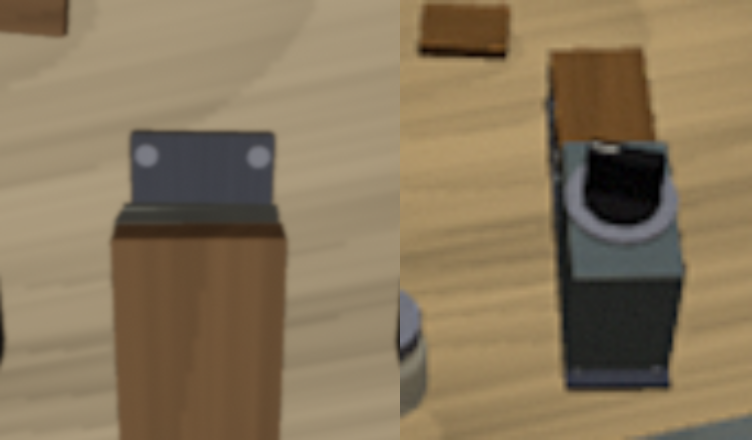

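```bash
python3 -m jog '{"xyz":[[0,0,-0.05],[0,0,-0.05],[0,0,0],[0,0,0],[0,0,0],[0,0,0],[0,0,0],[0,0,0]],"angular":[[0,0,-0.0372],[0,0,-0.0372],[0,0,-0.0372],[0,0,-0.0372],[0,0,-0.0372],[0,0,-0.0372],[0,0,-0.0372],[0,0,-0.0372]],"gripper":[0,0,0,0,0,0,0,0]}' 50 >/dev/null
python3 -m jog '{"xyz":[[0,0,0],[0,0,0],[0,0,0],[0,0,0],[0,0,0],[0,0,0]],"angular":[[0,0,-0.0372],[0,0,-0.0372],[0,0,-0.0372],[0,0,0],[0,0,0],[0,0,0]],"gripper":[0,0,0,0,0,0]}' 50 >/dev/null
python3 -c "
from h import *
st();plan([.637,.166,.36],frame(-2.064))"
```

```text
t57.33 tcp [0.4565 0.205  0.3579] xyaw -2.0673 z [-0.001 -0.    -1.   ] F [0.7 0.2 0.2] w 0.0858 f 0.0 j [ 0.42  0.15 -0.36  1.06  0.   -0.65]
shift tot [-0.1722 -0.5911 -0.0075] 5 x [-0.0344 -0.1182 -0.0015] | turn tot [ 0.0002 -0.0003 -0.0011] 1 x [ 0.0002 -0.0003 -0.0011]
  (if turned first) shift tot [-0.1703 -0.5917 -0.0069] 5 x [-0.0341 -0.1183 -0.0014] mm 184.7
```

```bash
python3 -m jog '{"xyz":[[-0.0344,-0.1182,-0.0015],[-0.0344,-0.1182,-0.0015],[-0.0344,-0.1182,-0.0015],[-0.0344,-0.1182,-0.0015],[-0.0344,-0.1182,-0.0015],[0,0,0],[0,0,0],[0,0,0]],"angular":[[0,0,0],[0,0,0],[0,0,0],[0,0,0],[0,0,0],[0,0,0],[0,0,0],[0,0,0]],"gripper":[0,0,0,0,0,0,0,0]}' 50 >/dev/null
python3 -c "
from h import *
st();plan([.637,.166,.2985],frame(-2.064))"
```

```text
t58.00 tcp [0.6364 0.1665 0.3594] xyaw -2.0656 z [-0.003 -0.    -1.   ] F [-1.  -0.2 -0.2] w 0.0853 f 0.0 j [ 0.26  0.44  0.04  1.17  0.   -0.82]
shift tot [ 0.     -0.003   0.2032] 2 x [ 0.     -0.0015  0.1016] | turn tot [ 0.0006 -0.0005 -0.0005] 1 x [ 0.0006 -0.0005 -0.0005]
  (if turned first) shift tot [ 0.0004 -0.0026  0.2032] 2 x [ 0.0002 -0.0013  0.1016] mm 61.0
```

```bash
python3 -m jog '{"xyz":[[0,-0.0025,0.068],[0,0,0.068],[0,0,0.067],[0,0,0],[0,0,0],[0,0,0],[0,0,0],[0,0,0]],"angular":[[0,0,0],[0,0,0],[0,0,0],[0,0,0],[0,0,0],[0,0,0],[0,0,0],[0,0,0]],"gripper":[0,0,0,0,0,1,1,1]}' 50 | sed -n '2,6p'
python3 -m jog '{"xyz":[[0,0,0],[0,0,0],[0,0,0],[0,0,0],[0,0,0],[0,0,0],[0,0,0],[0,0,0]],"angular":[[0,0,0],[0,0,0],[0,0,0],[0,0,0],[0,0,0],[0,0,0],[0,0,0],[0,0,0]],"gripper":[1,1,1,1,1,1,1,1]}' 50 | sed -n '2,6p'
```

```text
ee_pos: [0.6376, 0.1665, 0.3011]
orientation: [-0.513, 0.858, -0.0, 0.001]
contact_force: [0.2, 0.5, -0.1]
grip_width: 0.0515
finger_force: 0.0
ee_pos: [0.6373, 0.1663, 0.2998]
orientation: [-0.513, 0.858, 0.0, -0.0]
contact_force: [-1.8, 0.1, 4.6]
grip_width: 0.0135
finger_force: 50.6
```

Gripped; turn clockwise.

```bash
python3 -m jog '{"xyz":[[0,0,0],[0,0,0],[0,0,0],[0,0,0],[0,0,0],[0,0,0]],"angular":[[0,0,0.035],[0,0,0.035],[0,0,0.035],[0,0,0.035],[0,0,0.035],[0,0,0.035]],"gripper":[1,1,1,1,1,1]}' 50 | sed -n '2,6p'
python3 -m jog '{"xyz":[[0,0,0],[0,0,0],[0,0,0],[0,0,0],[0,0,0],[0,0,0],[0,0,0],[0,0,0]],"angular":[[0,0,0.035],[0,0,0.035],[0,0,0.035],[0,0,0.035],[0,0,0.035],[0,0,0],[0,0,0],[0,0,0]],"gripper":[1,1,1,1,1,1,1,1]}' 50 | sed -n '2,6p'
python3 -m jog '{"xyz":[[0,0,0],[0,0,0],[0,0,0],[0,0,-0.05],[0,0,-0.1],[0,0,-0.1],[0,0,-0.1],[0,0,0]],"angular":[[0,0,0],[0,0,0],[0,0,0],[0,0,0],[0,0,0],[0,0,0],[0,0,0],[0,0,0]],"gripper":[0,0,0,0,0,0,0,0]}' 50 | sed -n '2,6p'
python3 -m jog '{"xyz":[[0.1,0,0],[0.1,0,0],[0.1,0,0],[0.1,0,0],[0.1,0,0],[0.1,0,0],[0,0,0],[0,0,0]],"angular":[[0,0,0],[0,0,0],[0,0,0],[0,0,0],[0,0,0],[0,0,0],[0,0,0],[0,0,0]],"gripper":[0,0,0,0,0,0,0,0]}' 50 >/dev/null
python3 -c "
from h import *
st();pile(3,16)
d=optics.get_image('wrist');s=optics.get_image('top')
b=cv2.resize(s['image'][100:225,180:290],None,fx=2.6,fy=384/125)
cv2.imwrite('pics/w15.png',np.hstack([d['image'],cv2.convertScaleAbs(b,alpha=1.5)]))"
```

```text
ee_pos: [0.6373, 0.1663, 0.2998]
orientation: [-0.205, 0.979, -0.0, -0.0]
contact_force: [-2.4, -0.0, 6.2]
grip_width: 0.0131
finger_force: 50.8
ee_pos: [0.6373, 0.1663, 0.2998]
orientation: [0.066, 0.998, -0.0, -0.0]
contact_force: [-2.0, -0.2, 5.8]
grip_width: 0.0132
finger_force: 50.8
ee_pos: [0.6387, 0.1666, 0.4109]
orientation: [0.066, 0.998, 0.001, 0.004]
contact_force: [0.1, 0.5, 0.7]
grip_width: 0.0849
finger_force: 0.0
t61.83 tcp [0.4578 0.1901 0.4046] xyaw 3.0111 z [-0.001 -0.    -1.   ] F [0.5 0.4 0. ] w 0.0855 f 0.0 j [ 0.39  0.12 -0.29  1.16  0.    0.52]
[(182, -3.9), (274, -7.2), (311, 11.9), (337, 4.5), (340, 4.7), (351, -21.8)]
foot [262.2 155.2] px/mm 0.89
low [261.9 189.5] px/mm 0.98
up [262.5 194.8] px/mm 1.02
far [254.5 279.4] px/mm 0.87
x -30 sides 227.0 294.9 seen 227 295
x 25 sides 223.8 288.4 seen 224 289
```

View pics/w15.png

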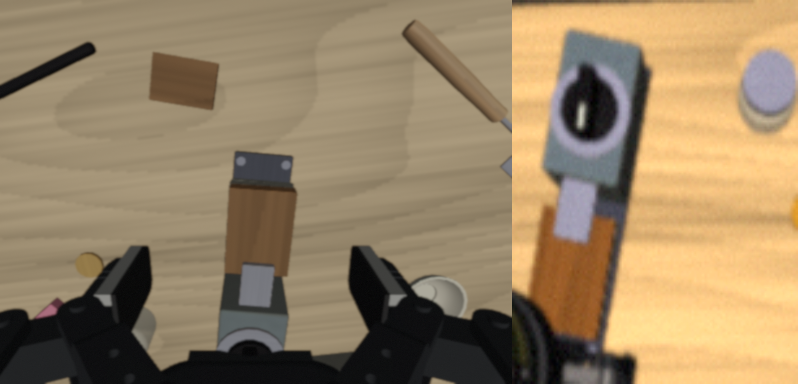

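The wrist view shows the tongue at (257,285) out over the cover. The top view shows the knob mark back in the shut direction and the pile square, so I'm handing in.

```bash
python3 -c "
from plant import manip
print(manip.sign_off())"
```

```text
the job is handed in; nothing more can be done
None
```

I handed in the job at about 62 s with no verdict shown: the three tiles present (slots 0, 2 and 3) are stacked on the bed under the cover board, about 2 mm off centre towards the robot, and the knob is shut with the tongue over the pile. While placing the second tile the gripper also lifted the first a few millimetres off the bed; I set both down and re-squared the second and third, and no move went near the jar or dish.

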